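# Put the washed cutlery into the drying box and set its vent wide

### The job

Put the washed cutlery away to dry: pull the drying box's drawer out to its stop, lay in it every spoon, fork and peeler that lies on the draining mat or on the worktop to the right of the space before the box, and push the drawer fully home. Set the vent door wide open as well, before or after: lift the stay off its pin, swing the door out with it and drop the hole nearest the knob over the pin, so that the bar lies fully down. Leave the cup and the salt shaker where they stand, and what lies at the far right end of the worktop by the spice jars and the tape.

Things in the scene. Friction and masses are not known exactly. Their poses are not given: they have to be found in the camera images.
- teaspoon_mid (a point): a steel teaspoon, 134 x 27 x 12 mm: the middle of the piece, half-way up; its x axis runs along its length, y across it. Loose; lies flat on the black draining mat to the left of the space before the drying box, its length roughly along the world's x, to be put into the drawer. Absent in some starts.
- teaspoon_b_mid (a point): a second steel teaspoon, 134 x 27 x 12 mm: the middle of the piece, half-way up; its x axis runs along its length, y across it. Loose; lies flat on the bare worktop to the right of the space before the drying box, its length roughly along the world's x, to be put into the drawer. Absent in some starts.
- teaspoon_c_mid (a point): a third steel teaspoon, 134 x 27 x 12 mm: the middle of the piece, half-way up; its x axis runs along its length, y across it. Loose; lies flat on the black draining mat to the left of the space before the drying box, its length roughly along the world's x, to be put into the drawer. Absent in some starts.
- fork_b_mid (a point): a second steel fork, 198 x 27 x 17 mm: the middle of the piece, half-way up; its x axis runs along its length, y across it. Loose; lies flat on the bare worktop to the right of the space before the drying box, its length roughly along the world's x, to be put into the drawer. Absent in some starts.
- fork_a_mid (a point): a steel fork, 198 x 27 x 17 mm: the middle of the piece, half-way up; its x axis runs along its length, y across it. Loose; lies flat on the black draining mat to the left of the space before the drying box, its length roughly along the world's x, to be put into the drawer. Absent in some starts.
- peeler_mid (a point): a vegetable peeler with a black handle, 170 x 25 x 18 mm: the middle of the piece, half-way up; its x axis runs along its length, y across it. Loose; lies flat on the black draining mat to the left of the space before the drying box, its length roughly along the world's x, to be put into the drawer. Absent in some starts.
- mat: a flat black rubber draining mat, fixed, 230 x 270 mm (x, y) and 3 mm thick (a thin bead, 1 mm higher, runs round its edge); the middle of its underside.
- box_front (a point): the drying box: a low wooden box fixed to the worktop, 170 deep (x) x 300 wide (y) x 87 mm high, with a drawer in its front and a louvred vent door on its right side (-y). This point lies in the middle of its front face, 45 mm above the worktop; x points from the front to the back of the box, y to its left side, z up.
- drawer (a joint): how far the drawer is out, m: 0 fully home, 0.125 out at its stop. It slides along -x of box_front and stays where it is left (about 1.2 N of friction).
- drawer_handle (a point): middle of the drawer's bar handle, a 10 mm thick steel bar 130 mm long along y with a post 46 mm either side of its middle, 65 mm above the worktop, standing 48 mm in front of the drawer's front (43 mm of free gap behind the bar); moves with the drawer. Axes as box_front.
- drawer_in (a point): middle of the drawer's inner floor, 24 mm above the worktop; moves with the drawer. Inside it reaches from 73 mm before to 66 mm behind this point (x) and is 254 mm wide (y); sides and back stand 28 mm above the floor, the front (12 mm thick) 49 mm. With the drawer out at its stop, the 113 mm of floor behind its front are uncovered. Axes as box_front.
- vent_door (a joint): angle of the vent door, rad: 0 shut, grows as it opens outwards (away from the right side of the box, clockwise seen from above), 1.25 at most. It stays where it is left; about 0.04 N m of friction. It has no handle: it is moved and held by the stay.
- vent_hinge (a point): the vent door's upright hinge axis, near the front of the box's right side, 50 mm above the worktop. It turns with the door: x runs from the hinge along the door.
- stay_pivot (a point): the swivel of the stay on the top edge of the vent door, 75 mm from the hinge axis, at the height of the bar. Here the bar both swings level and tips up. Its x runs (level) along the bar towards the knob.
- stay_knob (a point): the knob at the free end of the stay: round and upright, 15 mm in diameter and 18 mm high with an 18 mm head above that (30 mm in all, standing on the bar); this point is on its axis, 12 mm above the bar's top. The stay is a flat steel bar, 20 mm wide and 5 mm thick, lying 4.5 mm above the top of the box, with three 12 mm holes in line. x runs along the bar from the pivot to the knob; the knob is 163 mm from the pivot.
- hole_shut (a point): centre of the hole nearest the pivot, 63 mm from it; the pin stands in it at the start and holds the door shut.
- hole_half (a point): centre of the middle hole, 97 mm from the pivot.
- hole_wide (a point): centre of the hole nearest the knob, 131 mm from the pivot; over the pin it holds the door wide open at about 1.1 rad.
- stay_bar (a joint): how far the bar is tipped up, rad: 0 lying level (fully down), grows as the knob is lifted, 0.8 at most; let go, it falls by its own weight.
- stay_pin (a point): the upright steel pin on the top of the box, 8 mm in diameter with a domed head; this point is on its axis 9.5 mm above the box's top; the pin ends 19 mm above the box's top, which is 10 mm above the top of a bar that lies level. To come off, the bar must be lifted at the hole in question by at least 15 mm.
- cup_mid (a point): bystander: a small checked cup upside down, 66 mm wide, 53 mm high; its middle.
- salt_mid (a point): bystander: a salt shaker, 44 mm wide, 90 mm high; its middle.

How it is judged:
By the outcome, as a careful person would: the job done as asked, in the order asked, and still so for the second after the job is handed in, with the robot touching nothing.
Of teaspoon, teaspoon_b, teaspoon_c, fork_b, fork_a, peeler only 4 to 6 are there at a start; the rules pass over those that are not, and their reading is None.
At some moment in a run one of teaspoon, teaspoon_b, teaspoon_c, fork_b, fork_a, peeler may be knocked a few centimetres aside while the robot is not near it.
Once in a run the grip may slacken for a moment while it holds something.
It also fails if it takes over 210 s, if anything falls off the work surface, if the arm or the gripper's body presses on something with over 40 N, if the wrist force passes 120 N, or if a joint passes its speed limit or range.

### The arm

A 6-joint arm with a two-finger parallel gripper is mounted at the origin on a cart in front of the work surface, level with it; the furniture and walls round the work are solid. World frame = base frame: x ahead of the robot, y to its left, z up, the work surface at z = 0. Lengths are in mm, angles in rad, forces in N, time in s.
With the tool pointing down it reaches from about 275 to 825 mm from the base axis. Payload 4.9 kg.
Tool frame: the origin (TCP) lies at the very end of the fingers, on their centre line; the grasp point (between the pads) lies 19 mm behind it; z points along the fingers, y is the direction in which the jaws open and shut (so a half turn about z gives the same grasp; the last joint's range is limited). The gripper opens to 85 mm and grips with 20 to 120 N. Pads are 22 mm wide; open, the fingers measure 114 mm over their backs; the gripper's body (76 mm by 85 mm) begins 54 mm behind the grasp point. The pads swing forward as they close: fully open they stand 13 mm farther back than shut.
Start: joints at [1.098, 0.326, -0.193, 1.052, 0, 1.437], TCP at [182.791, 518.754, 231.281] pointing down, gripper open.
Joint ranges: [-2.65, 2.65], [-0.97, 1.79], [-1.3, 1.35], [-1.93, 2.1], [-1.47, 1.37], [-3.14, 3.14]. Speed limits (rad/s): [2.57, 2.57, 3.14, 3.14, 3.14, 3.14].

### API

Orientations are given as [roll, pitch, yaw] about the fixed x, y, z axes, in that order (R = Rz(yaw) Ry(pitch) Rx(roll)).
In Python, from bench import bot, solve_ik, imaging gives the robot as it stands. Calls block until the motion is done:
- bot.move_ptp(position, orientation): joint-space move of the TCP to a pose.
- bot.movel(position, rot=None, max_speed=150, threshold=None): straight line of the TCP; rot=None keeps the orientation; max_speed is the mean speed in mm/s. With threshold (N) it stops when the force on the tool has changed by that much, and returns True; else False.
- bot.move_j(angles): joint-space move.
- bot.grip(opening, effort=None): opening from 0.0 (shut) to 1.0 (fully open); effort is the grip in N (None keeps the last); returns when the fingers have stopped.
- bot.dwell(seconds).
- solve_ik(position, orientation): joint angles nearest the present ones, or None.
- bot.get_state(): the state.
- imaging.capture(name): name is "side" or "top"; returns the picture (384x512x3 uint8, blue, green, red); there is no depth.
- imaging.camera_model(name): a dict with "K" (3x3 intrinsics, pixels), "k1" (the pictures are not rectified: a ray, as slopes to the right and down, at radius r is drawn at 1 + k1 r^2 times it, then the intrinsics apply), "position" and "rotation" of the camera in the world. Camera axes: x right, y up, looking along -z (the intrinsics and any distortion apply to the point x, -y, -z); pixel columns grow to the right and rows downward; lengths in mm; the calibration is good to about 2 mm. A picture is of the moment at which its call begins. camera_model takes no time and is no camera call.
A pose or a line that the arm cannot do raises bot.IKError and nothing moves.
- bot.sign_off(): hands the job in, once; it reports no verdict.
The state is a dict: "t": time; "qpos": joint angles; "joint_velocities": joint speeds; "effort": joint torques, N m; "tcp_pos": TCP position; "orientation": TCP orientation; "contact_force": force on the tool from outside, world axes, zero at the start; "wrist_torque": the same for the moment, N m; "opening": opening from 0.0 (shut) to 1.0 (fully open).
Only numpy, scipy, OpenCV 4.12 (cv2) and the standard library are available. Lean on these libraries where they do the work, as an engineer would, in place of code of your own. Each camera call takes 0.05 s, during which the arm holds its last target.

## Working session

There is one attempt and no reset: what is moved stays moved. The work goes in short steps, each a Python script; the robot and the scene stay as the last script left them, time stands still between calls to the robot, and variables do not carry over. Pictures are saved under pics/ and viewed, and the job is handed in when it is done.

```bash
ls -la; mkdir -p pics; python3 - <<'E'
from bench import bot, solve_ik, imaging
import cv2
for n in ("side","top"):
    im=imaging.capture(n); cv2.imwrite(f"pics/{n}0.png",cv2.resize(im,(800,600),interpolation=cv2.INTER_CUBIC)); cv2.imwrite(f"pics/{n}0_raw.png",im)
    print(n,imaging.camera_model(n))
print(bot.get_state())
E
```

```text
total 12
drwxr-xr-x  3 agent agent 4096 Dec  6 07:25 .
drwxr-xr-x 23 root  root  4096 Dec  6 07:25 ..
drwxr-xr-x  2 agent agent 4096 Dec  6 07:25 pics
side {'K': array([[384.82178969,   0.        , 250.19710212],
       [  0.        , 384.82178969, 195.78493424],
       [  0.        ,   0.        ,   1.        ]]), 'k1': -0.044581234659424415, 'position': array([-139.84199553, -329.83083372, 1286.16213039]), 'rotation': array([ 0.57811997, -0.01491083, -1.15155905])}
top {'K': array([[384.51756335,   0.        , 255.09011912],
       [  0.        , 384.51756335, 195.02129697],
       [  0.        ,   0.        ,   1.        ]]), 'k1': -0.007491462575832888, 'position': array([ 299.00730998,  -70.9044852 , 1207.30664051]), 'rotation': array([ 0.23079041, -0.00585779, -1.32047672])}
{'t': 0.1, 'qpos': array([ 1.09780876e+00,  3.26848686e-01, -1.93490421e-01,  1.05198268e+00,
       -3.77004954e-06,  1.43661084e+00]), 'joint_velocities': array([ 5.19657923e-05, -2.03593149e-03,  1.58764006e-03,  1.38778997e-03,
       -4.69177997e-04,  2.14471052e-04]), 'effort': array([ 6.13270349e-04, -4.44237828e+01,  2.63039017e+01,  7.88242905e-03,
       -1.55011662e-04,  1.27830248e-05]), 'tcp_pos': array([182.542258  , 518.27709971, 230.58912339]), 'orientation': array([-3.14008040e+00, -2.00345106e-04,  2.80279042e+00]), 'contact_force': array([ 0.1772646 , -1.29707646,  0.89815321]), 'wrist_torque': array([-0.01629099,  0.00553571, -0.0134684 ]), 'opening': 1.0000178022832262}
```

View pics/top0.png

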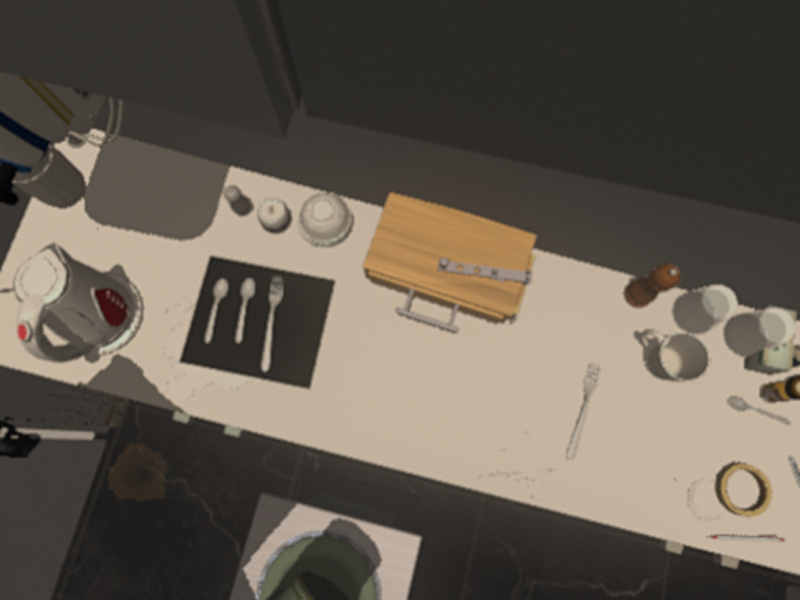

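View pics/side0.png

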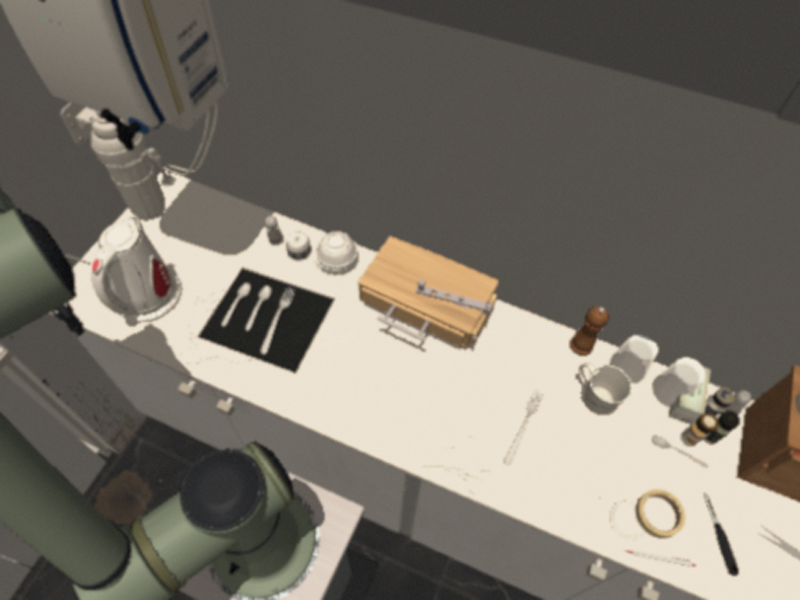

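The pictures show two teaspoons and a fork on the mat, and one fork on the right of the worktop, so four pieces. The spoon at the far right, by the jars and tape, is to stay. I'll build the geometry helpers next.

```bash
cat > h.py <<'E'
from bench import bot, solve_ik, imaging
import numpy as np, cv2, math
from scipy.spatial.transform import Rotation as Ro
from scipy.optimize import least_squares
CM={n:imaging.camera_model(n) for n in ("side","top")}
def Rc(n): return Ro.from_euler('xyz',CM[n]['rotation']).as_matrix()
def proj(n,p):
    p=np.atleast_2d(p); c=(p-CM[n]['position'])@Rc(n)
    s=np.stack([c[:,0]/-c[:,2],-c[:,1]/-c[:,2]],1); r2=(s**2).sum(1,keepdims=True)
    s=s*(1+CM[n]['k1']*r2); K=CM[n]['K']
    return s*[K[0,0],K[1,1]]+[K[0,2],K[1,2]]
def ray(n,uv):
    K=CM[n]['K']; d=(np.array(uv,float)-[K[0,2],K[1,2]])/[K[0,0],K[1,1]]; s=d.copy()
    for _ in range(20): s=d/(1+CM[n]['k1']*(s**2).sum())
    return Rc(n)@np.array([s[0],-s[1],-1.])
def onz(n,uv,z):
    d=ray(n,uv); o=CM[n]['position']; return o+d*(z-o[2])/d[2]
def tri(a,b):
    f=lambda p: np.r_[proj('side',p)[0]-a, proj('top',p)[0]-b]
    r=least_squares(f,[400,0,50]); return r.x, np.abs(r.fun).max()
def cap(n): return imaging.capture(n)
def zoom(im,c,w,name,k=None):
    # crop centred at raw pixel c, half widths w, magnified
    x0,y0=int(c[0]-w[0]),int(c[1]-w[1]); x0=max(x0,0);y0=max(y0,0)
    cr=im[y0:y0+2*w[1],x0:x0+2*w[0]]
    k=k or min(800/cr.shape[1],600/cr.shape[0]); k=int(k)
    cr=(255*(cr/255.)**0.6).astype(np.uint8)
    cv2.imwrite(f'pics/{name}.png',cv2.resize(cr,None,fx=k,fy=k,interpolation=cv2.INTER_CUBIC))
    print(name,'origin',x0,y0,'scale',k)
E
python3 - <<'E'
from h import *
s=1/1.5625
print(proj('top',[0,0,0])/s, proj('side',[0,0,0])/s)
# mat corners in top view
for uv in [(211,258),(335,280),(309,387),(181,360)]: print(onz('top',np.array(uv)*s,3).round(1))
for uv in [(249,269),(334,297),(294,370),(200,334)]: print(onz('side',np.array(uv)*s,3).round(1))
t=cv2.imread('pics/top0_raw.png'); sd=cv2.imread('pics/side0_raw.png')
zoom(t,(165,205),(64,48),'t_mat'); zoom(t,(285,165),(66,50),'t_box'); zoom(t,(375,265),(40,40),'t_fork'); zoom(sd,(275,187),(60,45),'s_box')
E
```

```text
[[317.79448121 596.34269853]] [[261.94406973 541.54544626]]
[574.5 397.9   3. ]
[593.1 133.4   3. ]
[367.2 123.6   3. ]
[355.1 388.3   3. ]
[583.  383.3   3. ]
[596.9 137.8   3. ]
[370.4 129.2   3. ]
[360.9 388.9   3. ]
t_mat origin 101 157 scale 6
t_box origin 219 115 scale 6
t_fork origin 335 225 scale 7
s_box origin 215 142 scale 6
```

View pics/t_mat.png

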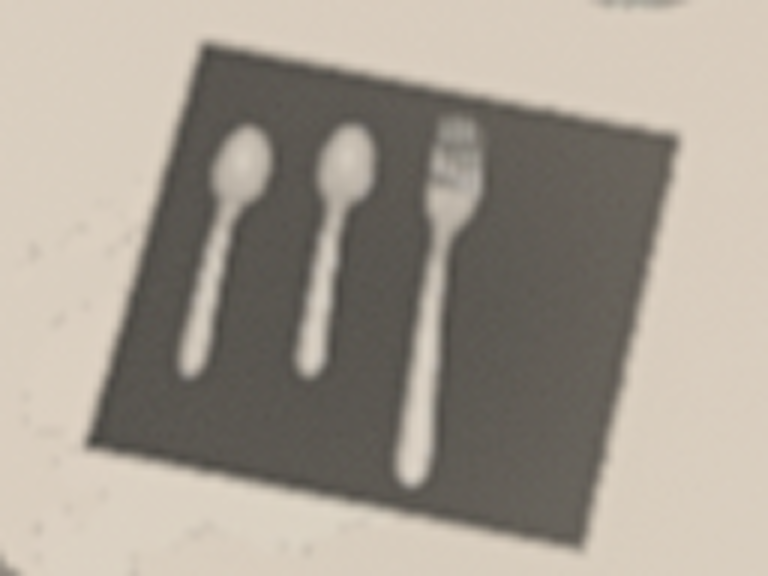

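View pics/t_box.png

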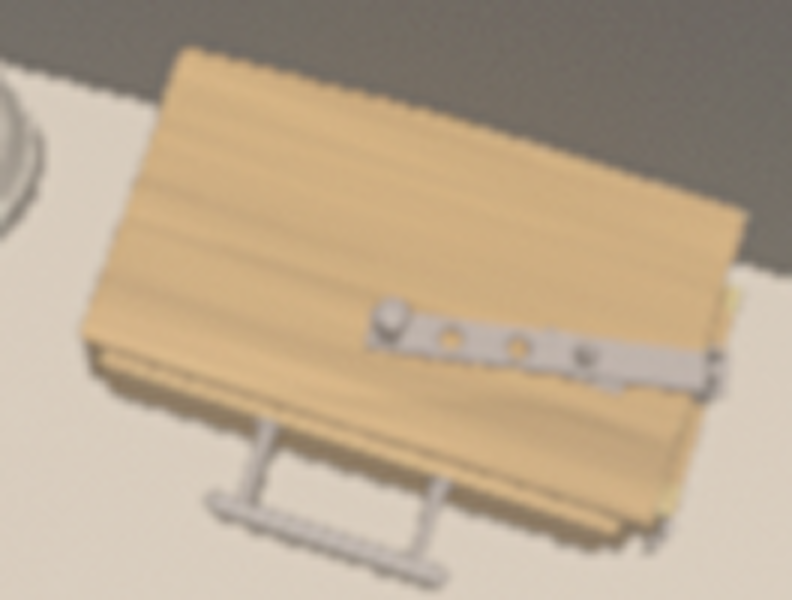

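View pics/t_fork.png

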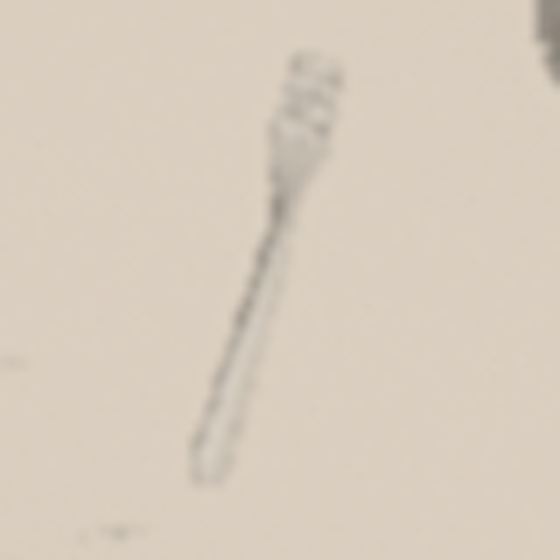

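View pics/s_box.png

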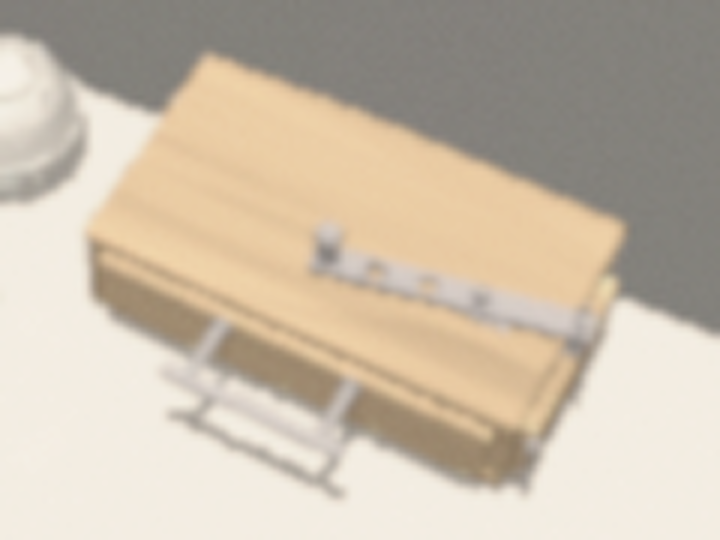

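```bash
cat > meas.py <<'E'
from h import *
T=lambda z: (np.array(z,float)+.5)/6-.5+[219,115]
S=lambda z: (np.array(z,float)+.5)/6-.5+[215,142]
M=lambda z: (np.array(z,float)+.5)/6-.5+[101,157]
F=lambda z: (np.array(z,float)+.5)/7-.5+[335,225]
# box fit: front mid at (x,y,45), yaw; top corners at z=87
def loc(p,q): c,s=math.cos(p[2]),math.sin(p[2]); return np.array([p[0]+c*q[0]-s*q[1],p[1]+s*q[0]+c*q[1],q[2]])
E
python3 - <<'E'
from meas import *
L=[(170,150,87),(170,-150,87),(0,-150,87),(0,150,87)]
ts=[(185,50),(747,215),(660,520),(85,335)]; ss=[(207,55),(625,225),(500,430),(88,235)]
for name,use in (('both',3),('top',1),('side',2)):
    def f(p):
        e=[]
        for l,a,b in zip(L,ts,ss):
            w=loc(p,l)
            if use&1: e+=list(proj('top',w)[0]-T(a))
            if use&2: e+=list(proj('side',w)[0]-S(b))
        return np.array(e)
    r=least_squares(f,[450,-50,0]); print(name,r.x,r.fun.round(1))
print('knob head top tri',tri(S((327,232)),T((393,312))))
print('pin tri',tri(S((480,297)),T((587,352))))
print('handle L/R',tri(S((168,372)),T((212,498))),tri(S((335,455)),T((440,580))))
print('handle top z65',onz('top',T((212,498)),68),onz('top',T((440,580)),68))
for nm,a in (('knobhead',(393,312)),):print(nm,onz('top',T(a),120))
print('knob side',onz('side',S((327,232)),124))
print('pin',onz('top',T((587,352)),104), onz('side',S((480,297)),104))
print('holes top',onz('top',T((518,347)),96),onz('top',T((452,338)),96),'pivot',onz('top',T((712,370)),97))
for nm,a,b in (('ts1',(247,125),(190,380)),('ts2',(350,123),(310,378)),('fork',(460,115),(411,488))):
    A,B=onz('top',M(a),6),onz('top',M(b),6); print(nm,A.round(1),B.round(1),((A+B)/2).round(1),np.linalg.norm(A-B),math.degrees(math.atan2(*(A-B)[1::-1])))
A,B=onz('top',F((318,55)),5),onz('top',F((210,485)),5); print('fork_b',A.round(1),B.round(1),((A+B)/2).round(1),np.linalg.norm(A-B),math.degrees(math.atan2(*(A-B)[1::-1])))
E
```

```text
both [ 6.00061040e+02 -7.56961129e+01 -6.81219436e-02] [ 0.4 -1.1  0.7 -0.1 -0.9 -0.  -0.1  0.5 -1.4  0.3  2.9 -0.1 -0.6  0.8
 -0.4  0.2]
top [ 6.00506432e+02 -7.82375081e+01 -6.18192190e-02] [ 0.8 -0.9 -0.4 -0.3 -0.5  0.1  0.1  1.1]
side [ 5.99600629e+02 -7.14914550e+01 -8.01835864e-02] [ 0.3 -0.5 -0.8  0.8  1.6 -0.  -1.2 -0.5]
knob head top tri (array([650.08059473, -74.65757071, 127.96175656]), np.float64(0.376790210824538))
pin tri (array([ 663.04210941, -173.66143591,  100.05188002]), np.float64(0.353579756144768))
handle L/R (array([552.60702428,  -9.54899169,  63.17474495]), np.float64(0.10670686917467265)) (array([ 537.89141638, -130.03627167,   70.31854455]), np.float64(0.42900747042591547))
handle top z65 [551.39579648  -9.58100572  68.        ] [ 538.98400439 -131.07073005   68.        ]
knobhead [653.18732547 -75.436626   120.        ]
knob side [651.87060775 -72.64893363 124.        ]
pin [ 662.26794367 -174.0170378   104.        ] [ 659.43346408 -173.12935357  104.        ]
holes top [ 658.80065605 -140.60753723   96.        ] [ 655.11580114 -107.42184285   96.        ] pivot [ 671.0404324  -237.38790087   97.        ]
ts1 [539.5 362.4   6. ] [399.4 347.9   6. ] [469.5 355.2   6. ] 140.90134285542882 5.932801616525357
ts2 [554.5 308.9   6. ] [416.1 287.1   6. ] [485.3 298.    6. ] 140.05670152028623 8.982712812803022
fork [573.6 252.7   6. ] [373.9 218.4   6. ] [473.7 235.6   6. ] 202.5864710044081 9.761224270156768
fork_b [ 555.2 -418.7    5. ] [ 358.5 -406.2    5. ] [ 456.9 -412.4    5. ] 197.0576947084142 -3.6352831411943383
```

```bash
cat >> h.py <<'E'
def rpy_down(jaw_ang):
    """tool down, jaw axis at angle jaw_ang (rad) in world xy"""
    return [math.pi,0.,(jaw_ang+math.pi/2+math.pi)%(2*math.pi)-math.pi]
def choose(pos,jaw_ang):
    """down orientation with the half turn that moves joint 6 least"""
    q0=bot.get_state()['qpos']; best=None
    for k in (0,math.pi):
        o=rpy_down(jaw_ang+k); q=solve_ik(pos,o)
        if q is None: continue
        q=np.array(q); c=np.abs(q-q0).max()+ (3 if abs(q[5])>2.9 else 0)
        if best is None or c<best[0]: best=(c,o,q)
    return best
def goto(pos,jaw_ang):
    b=choose(pos,jaw_ang); bot.move_ptp(pos,b[1]); return b[1]
def st(msg=''):
    s=bot.get_state(); print(msg,'t%.1f'%s['t'],'tcp',s['tcp_pos'].round(1),'rpy',s['orientation'].round(3),'F',s['contact_force'].round(1),'op %.3f'%s['opening'],flush=True); return s
# stay kinematics (world)
PHI=-0.075
PIN=np.array([661.7,-173.7]); D0=np.array([-.106,.9944]); 
PIV0=PIN-63*D0
HIN=PIV0-75*np.array([math.cos(PHI),math.sin(PHI)])
def piv(th): return HIN+75*np.array([math.cos(PHI-th),math.sin(PHI-th)])
from scipy.optimize import brentq
THW=brentq(lambda th: np.linalg.norm(PIN-piv(th))-131,0.8,1.25)
PSI0=math.atan2(D0[1],D0[0]); _d=PIN-piv(THW); PSIW=math.atan2(_d[1],_d[0])
ZB=94.
def stay_pose(th,psi,tip,zt,R0,psi_ref=PSI0,off=(0,0)):
    """TCP pose (pos, rpy) when rigid with the knob, zt = height of TCP over bar mid when level"""
    d=np.array([math.cos(psi),math.sin(psi),0]); a=np.cross(d,[0,0,1])
    R=Ro.from_rotvec(a*tip)
    p=np.r_[piv(th),ZB]+R.apply(163*d+np.array([0,0,zt]))+np.r_[off,0]
    Rt=R*Ro.from_euler('z',psi-psi_ref)*R0
    return p,Rt.as_euler('xyz')
E
python3 - <<'E'
from h import *
print(THW,PSI0,PSIW,HIN,PIV0)
k=PIV0+163*D0; print('knob',k, 'end',piv(THW)+163*np.array([math.cos(PSIW),math.sin(PSIW)]))
o=None
bot.move_ptp([400,250,260],bot.get_state()['orientation'])
st()
o=goto([k[0],k[1],190],PSI0-math.pi/2)
bot.grip(0.6,40)
st(); print(bot.get_state()['qpos'])
zoom(cap('side'),(275,187),(60,45),'s_b1');zoom(cap('top'),(285,165),(66,50),'t_b1')
R0=Ro.from_euler('xyz',o)
for th,psi,tip in ((0,PSI0,0),(0,PSI0,.36),(.5,(PSI0+PSIW)/2,.36),(THW,PSIW,.36),(THW,PSIW,0)):
    p,r=stay_pose(th,psi,tip,101-94,R0); print(p.round(1),r.round(2),solve_ik(p,r))
E
```

```text
1.0757978679501927 1.6769922497698733 1.2802426965513278 [ 593.58883864 -230.72747195] [ 668.378  -236.3472]
knob [651.1  -74.26] end [ 670.86744621 -143.04126666]
 t1.4 tcp [399.7 250.6 259.9] rpy [-3.140e+00 -1.000e-03  2.804e+00] F [-0.2  0.7  0.7] op 0.999
 t3.4 tcp [651.1 -73.9 190.1] rpy [3.141 0.    1.678] F [ 0.  -0.3 -0.6] op 0.600
[-2.25577169e-01  5.48864090e-01  4.90892409e-02  1.07086205e+00
  8.10870994e-06  1.23850266e+00]
s_b1 origin 215 142 scale 6
t_b1 origin 219 115 scale 6
[651.1 -74.3 101. ] [3.14 0.   1.68] [-0.22611921  0.62074307 -0.06555711  0.88449615  0.          1.23848119]
[652.5 -87.1 158. ] [ 3.14 -0.36  1.68] [-0.39022887  0.69453614  0.1687232   1.22237399  0.31493173  1.04613317]
[ 670.3 -122.1  158. ] [ 3.14 -0.36  1.48] [-0.43864838  0.69714467  0.17596998  1.1767509   0.33772472  1.20262467]
[ 667.2 -155.4  158. ] [ 3.14 -0.36  1.28] [-0.49230111  0.66162472  0.11174398  1.09619728  0.35237663  1.35563998]
[ 670.9 -143.   101. ] [3.14 0.   1.28] [-0.31757643  0.67431309  0.03457135  0.93105458  0.          1.54377353]
```

View pics/s_b1.png

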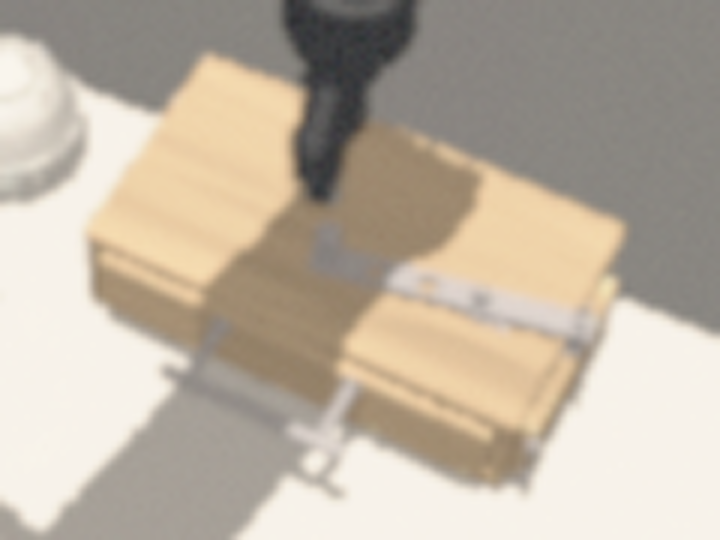

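View pics/t_b1.png

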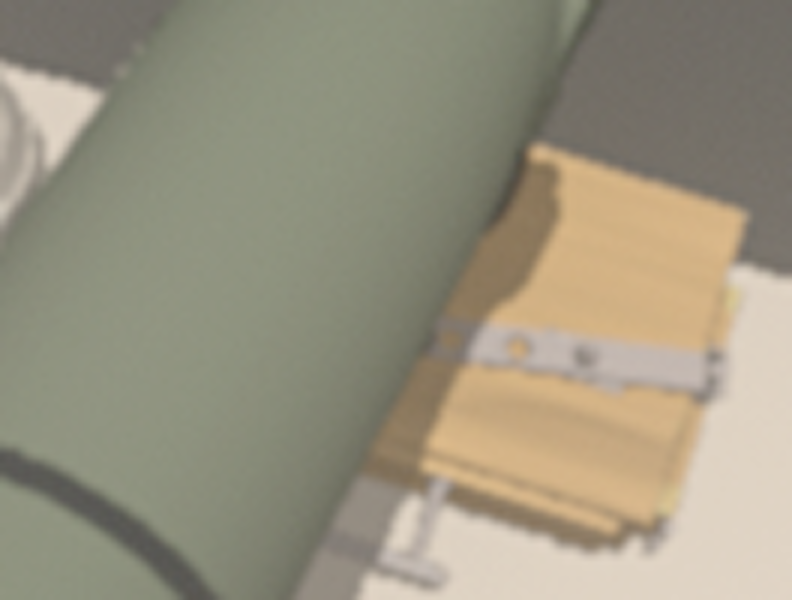

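The side view shows the fingertip at (320,195), straight above the knob at (327,235). I'll descend, grip and lift.

```bash
python3 - <<'E'
from h import *
k=PIV0+163*D0
hit=bot.movel([k[0],k[1],101],max_speed=80,threshold=8); st('down %s'%hit)
bot.grip(0.0,30); s=st('gripped')
bot.dwell(0.2); s=st('g2')
R0=Ro.from_euler('xyz',rpy_down(PSI0-math.pi/2))
# small test lift
for tip in (.06,.12):
    p,r=stay_pose(0,PSI0,tip,101-94,R0); bot.movel(p,r,max_speed=40); st('tip %.2f'%tip)
im=cap('side'); zoom(im,(275,187),(60,45),'s_b2')
E
```

```text
down False t4.7 tcp [651.6 -74.4 101.7] rpy [3.14  0.    1.677] F [0.8 0.1 0.6] op 0.603
gripped t5.2 tcp [651.2 -74.3 101.2] rpy [3.141 0.    1.677] F [0.1 0.  0.7] op 0.190
g2 t5.4 tcp [651.2 -74.3 101.1] rpy [ 3.141 -0.     1.677] F [-0.  -0.4  1.3] op 0.188
tip 0.06 t5.8 tcp [651.2 -75.5 110.6] rpy [ 3.142 -0.059  1.676] F [-0.5  0.2 -0.8] op 0.192
tip 0.12 t6.1 tcp [651.3 -76.4 120.2] rpy [-3.141 -0.119  1.677] F [-0.  -2.  -1.6] op 0.186
s_b2 origin 215 142 scale 6
```

View pics/s_b2.png

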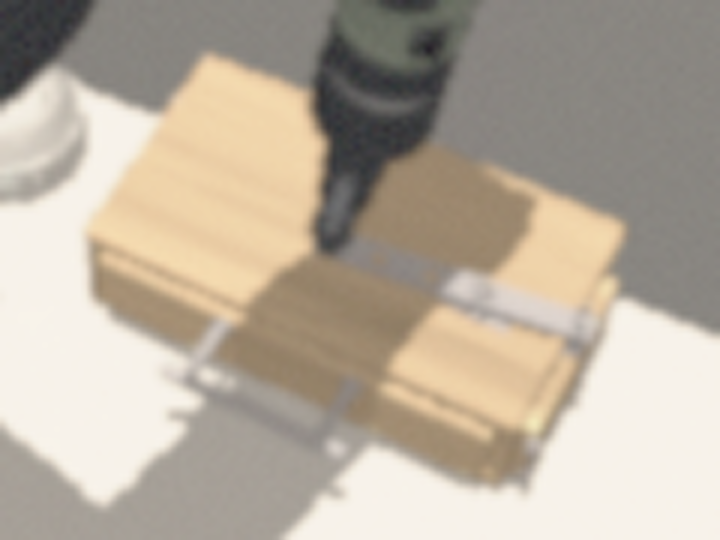

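The knob is held with the jaws about 16 mm apart, and the bar is tipping up. Next come the full lift and the swing.

```bash
python3 - <<'E'
from h import *
R0=Ro.from_euler('xyz',rpy_down(PSI0-math.pi/2))
for tip in (.24,.36):
    p,r=stay_pose(0,PSI0,tip,7,R0); bot.movel(p,r,max_speed=60); st('tip %.2f'%tip)
n=6
for i in range(1,n+1):
    f=i/n; p,r=stay_pose(THW*f,PSI0+(PSIW-PSI0)*f,.36,7,R0); bot.movel(p,r,max_speed=50); st('f %.2f'%f)
zoom(cap('side'),(275,187),(60,45),'s_b3');zoom(cap('top'),(295,165),(66,50),'t_b3')
E
```

```text
tip 0.24 t6.7 tcp [651.7 -80.8 139. ] rpy [-3.141 -0.239  1.677] F [ 1.2 -3.4 -2.2] op 0.187
tip 0.36 t7.1 tcp [652.3 -87.3 157.2] rpy [-3.141 -0.358  1.677] F [ 1.8 -3.9 -3.9] op 0.190
f 0.17 t7.6 tcp [660.  -99.1 158. ] rpy [-3.142 -0.36   1.611] F [ 0.7 -1.  -1.2] op 0.186
f 0.33 t8.0 tcp [ 665.4 -112.5  157.9] rpy [-3.141 -0.36   1.545] F [ 0.4 -1.  -1. ] op 0.188
f 0.50 t8.4 tcp [ 668.5 -124.7  157.9] rpy [-3.141 -0.36   1.479] F [ 0.1 -1.1 -1.3] op 0.188
f 0.67 t8.8 tcp [ 669.7 -136.1  157.9] rpy [-3.141 -0.36   1.413] F [-0.4 -1.  -1.1] op 0.190
f 0.83 t9.2 tcp [ 669.  -146.5  157.9] rpy [-3.141 -0.36   1.347] F [ 0.6  0.  -1.5] op 0.188
f 1.00 t9.5 tcp [ 666.9 -155.4  157.9] rpy [-3.141 -0.36   1.281] F [-0.5 -1.6 -0.7] op 0.189
s_b3 origin 215 142 scale 6
t_b3 origin 229 115 scale 6
```

View pics/s_b3.png

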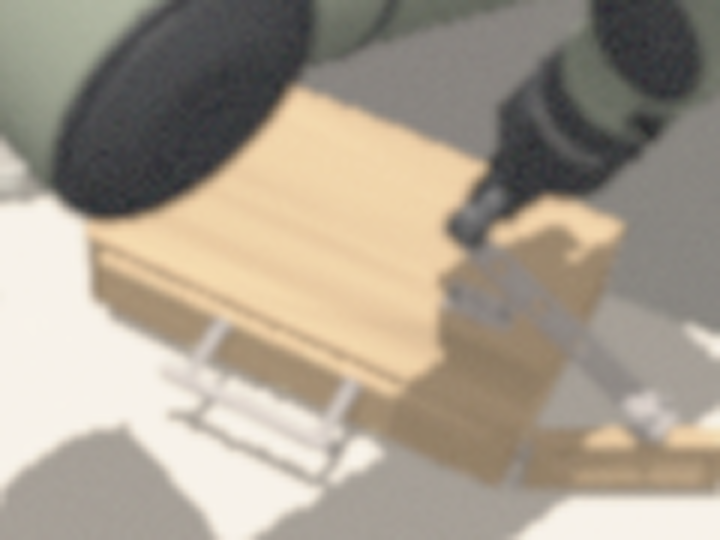

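View pics/t_b3.png

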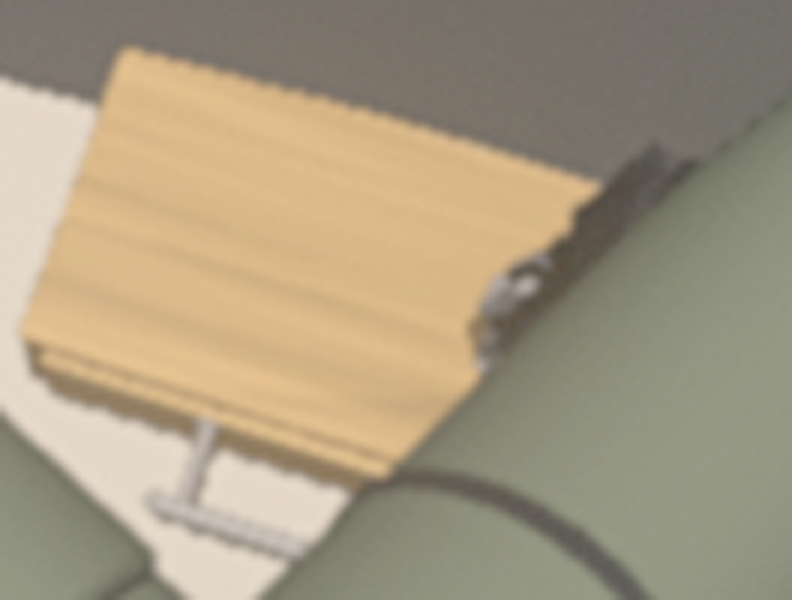

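The side view shows the door swung out, the stay tipped up, and the bare pin at about (475,290). Next I lower the bar onto it.

```bash
python3 - <<'E'
from h import *
R0=Ro.from_euler('xyz',rpy_down(PSI0-math.pi/2))
for tip in (.28,.2,.14,.1,.07,.05,.03,.015,0):
    p,r=stay_pose(THW,PSIW,tip,7,R0); h=bot.movel(p,r,max_speed=40,threshold=9); s=st('tip %.3f %s'%(tip,h))
    if h: break
zoom(cap('side'),(290,187),(60,45),'s_b4')
E
```

```text
tip 0.280 False t10.1 tcp [ 668.8 -150.2  146. ] rpy [ 3.141 -0.281  1.281] F [0.5 0.1 0.4] op 0.191
tip 0.200 False t10.5 tcp [ 669.6 -147.3  133.4] rpy [ 3.142 -0.201  1.28 ] F [0.3 0.9 0.2] op 0.192
tip 0.140 False t10.9 tcp [ 670.2 -145.3  123.8] rpy [-3.142 -0.141  1.28 ] F [ 0.9 -0.1  0.7] op 0.190
tip 0.100 False t11.2 tcp [ 670.4 -144.4  117.2] rpy [-3.141 -0.101  1.28 ] F [ 0.1  1.1 -0.3] op 0.188
tip 0.070 False t11.5 tcp [ 670.6 -143.7  112.4] rpy [-3.141 -0.071  1.281] F [ 1.   0.8 -0.2] op 0.187
tip 0.050 False t11.8 tcp [ 670.6 -143.5  109.1] rpy [-3.141 -0.05   1.28 ] F [ 0.5  0.  -1. ] op 0.192
tip 0.030 False t12.0 tcp [ 670.7 -143.1  105.8] rpy [-3.141 -0.03   1.281] F [ 0.3 -0.6 -1.2] op 0.185
tip 0.015 False t12.3 tcp [ 670.7 -143.   103.2] rpy [-3.141 -0.015  1.281] F [-0.4 -0.5 -0.7] op 0.187
tip 0.000 False t12.5 tcp [ 671.  -142.9  101. ] rpy [3.141 0.    1.281] F [ 0.1 -0.6  0. ] op 0.187
s_b4 origin 230 142 scale 6
```

View pics/s_b4.png

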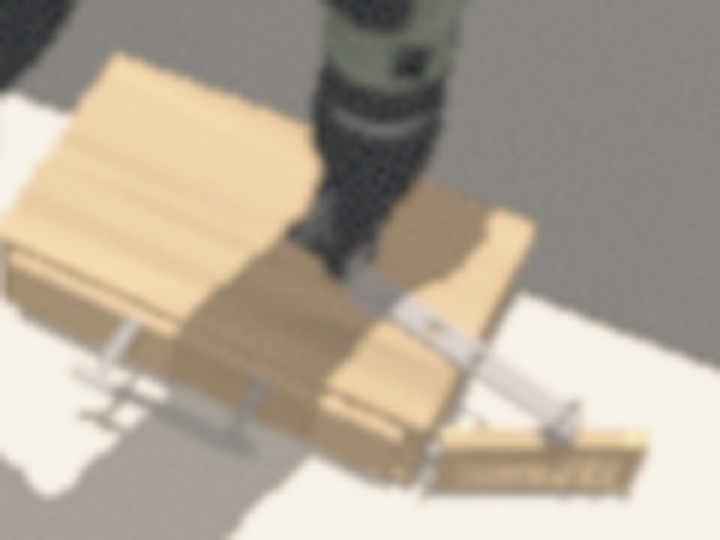

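The bar came down with almost no force, so it is probably seated. I'll release it, move towards the handle and check.

```bash
python3 - <<'E'
from h import *
bot.grip(0.6); bot.movel([671,-143,190],max_speed=150)
o=goto([470,60,230],PHI); st()
for n,c in (('side',(275,187)),('top',(295,175))):
    im=cap(n); cv2.imwrite(f'pics/{n}5.png',im); zoom(im,c,(66,50),n[0]+'_b5')
E
```

```text
t14.8 tcp [471.   59.5 229.9] rpy [3.141 0.    1.495] F [ 0.9 -0.4  0.2] op 0.599
s_b5 origin 209 137 scale 6
t_b5 origin 229 125 scale 6
```

View pics/s_b5.png

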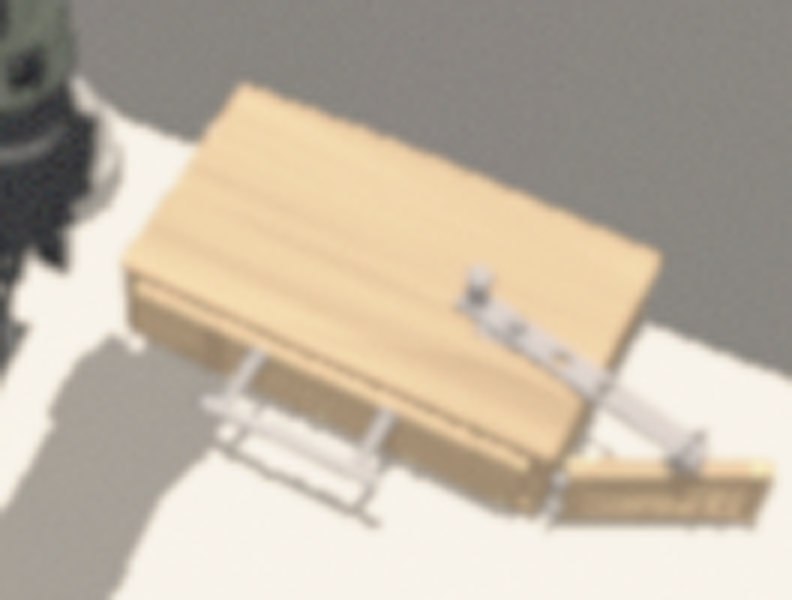

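View pics/t_b5.png

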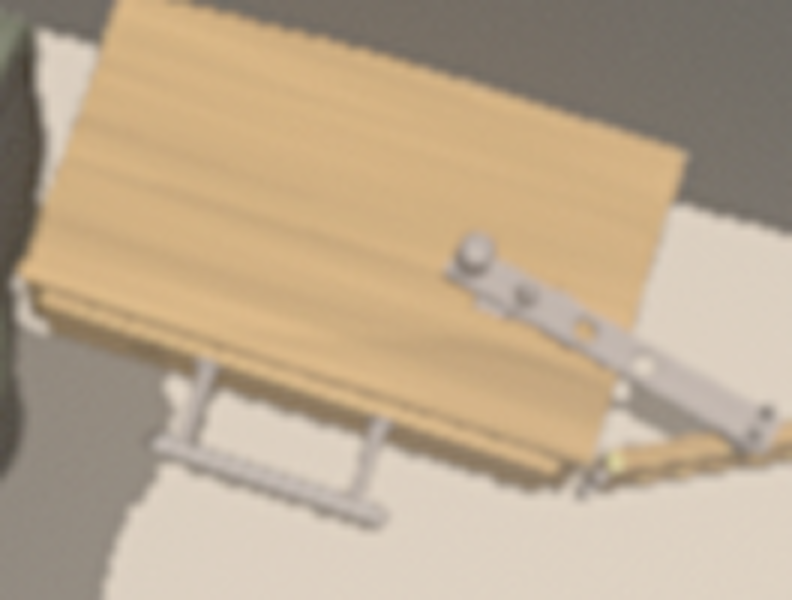

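The top view has the pin in the hole nearest the knob, at (525,297), with the bar flat. The vent door is done, so the drawer is next.

```bash
python3 - <<'E'
from h import *
T=lambda z: (np.array(z,float)+.5)/6-.5+[229,125]
S=lambda z: (np.array(z,float)+.5)/6-.5+[209,137]
a,b=onz('top',T((163,443)),67),onz('top',T((378,518)),67); c,d=onz('side',S((208,402)),67),onz('side',S((372,470)),67)
m=(a+b)/2; print(a,b,m,(c+d)/2, math.atan2(-(a-b)[0],(a-b)[1]))
hx,hy=(m[0]+ (c+d)[0]/2)/2, (m[1]+(c+d)[1]/2)/2
print(hx,hy)
ux=np.array([math.cos(PHI),math.sin(PHI),0])
bot.grip(0.5,40)
o=goto([hx,hy,130],PHI); st()
h=bot.movel([hx,hy,50],max_speed=80,threshold=8); st('down %s'%h)
assert not h
bot.grip(0.0,40); s=st('grip')
p=s['tcp_pos']; p[2]=50
h=bot.movel(p-ux*60,max_speed=80,threshold=25); st('p1 %s'%h)
h=bot.movel(p-ux*135,max_speed=50,threshold=15); s=st('p2 %s'%h)
print('travel',(s['tcp_pos']-p)@-ux)
for n,c in (('side',(255,200)),('top',(275,195))):
    im=cap(n); cv2.imwrite(f'pics/{n}6.png',im); zoom(im,c,(66,50),n[0]+'_b6')
E
```

```text
[550.48825211 -15.57054122  67.        ] [ 539.9414305  -129.91623452   67.        ] [545.21484131 -72.74338787  67.        ] [550.24816037 -68.93769111  67.        ] -0.0919760413565912
547.7315008397077 -70.84053948764164
 t16.0 tcp [547.4 -70.2 130.3] rpy [-3.141e+00 -1.000e-03  1.496e+00] F [-0.3  0.5  0.4] op 0.498
down False t17.1 tcp [548.2 -70.9  50.5] rpy [3.141 0.    1.496] F [ 0.5  0.1 -0.4] op 0.496
grip t17.5 tcp [547.9 -70.9  50.4] rpy [3.141 0.    1.496] F [-1.3  0.1  3.5] op 0.096
p1 False t18.4 tcp [487.2 -66.2  50.4] rpy [-3.141 -0.     1.496] F [-1.   2.6  7.1] op 0.094
p2 True t19.5 tcp [428.9 -61.7  50.5] rpy [ 3.136e+00 -1.000e-03  1.496e+00] F [ 1.7  0.6 -1. ] op 0.098
travel 119.34640914999575
s_b6 origin 189 150 scale 6
t_b6 origin 209 145 scale 6
```

View pics/s_b6.png

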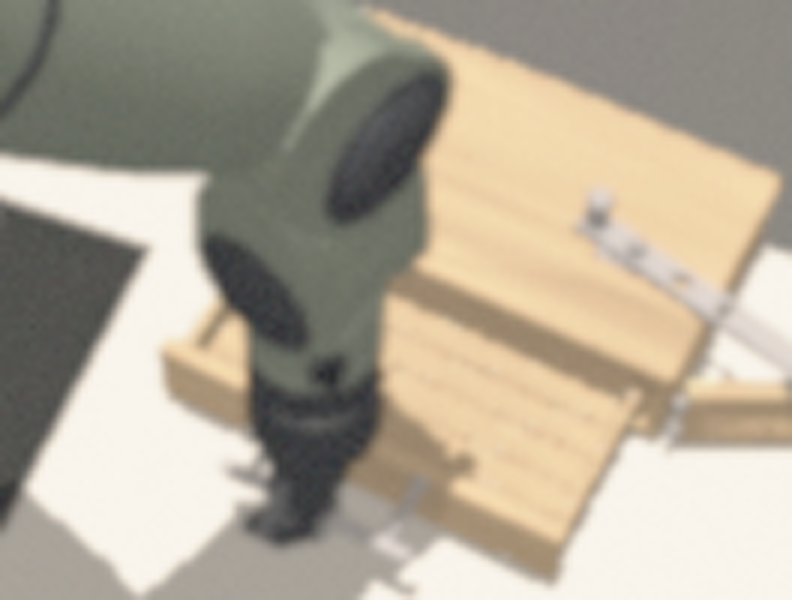

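The drawer is out, but the travel reads 119 mm rather than 125. I'll tug once more to be sure it's at the stop.

```bash
python3 - <<'E'
from h import *
ux=np.array([math.cos(PHI),math.sin(PHI),0])
s=st(); p=s['tcp_pos']
h=bot.movel(p-ux*12,max_speed=30,threshold=22); s=st('p3 %s'%h)
print('more',(s['tcp_pos']-p)@-ux)
bot.grip(0.45); st('open')
s=bot.get_state(); bot.movel(s['tcp_pos']*[1,1,0]+[0,0,150],max_speed=150)
o=goto([480,150,260],math.pi/2-.1); st()
for n,c in (('side',(255,200)),('top',(275,195))):
    im=cap(n); cv2.imwrite(f'pics/{n}7.png',im); zoom(im,c,(66,50),n[0]+'_b7')
E
```

```text
t19.6 tcp [428.8 -61.6  50.5] rpy [ 3.137e+00 -1.000e-03  1.496e+00] F [ 0.8  1.  -0.6] op 0.097
p3 True t19.9 tcp [429.  -61.6  50.5] rpy [ 3.129e+00 -3.000e-03  1.496e+00] F [ 1.6 -0.  -0.1] op 0.095
more -0.11459878259412828
open t20.3 tcp [429.  -61.6  50.5] rpy [ 3.130e+00 -3.000e-03  1.496e+00] F [0.2 0.4 0.7] op 0.448
 t22.1 tcp [479.4 149.5 258.8] rpy [-3.141e+00 -2.000e-03  3.040e+00] F [-0.1 -1.1 -1.1] op 0.450
s_b7 origin 189 150 scale 6
t_b7 origin 209 145 scale 6
```

View pics/t_b7.png

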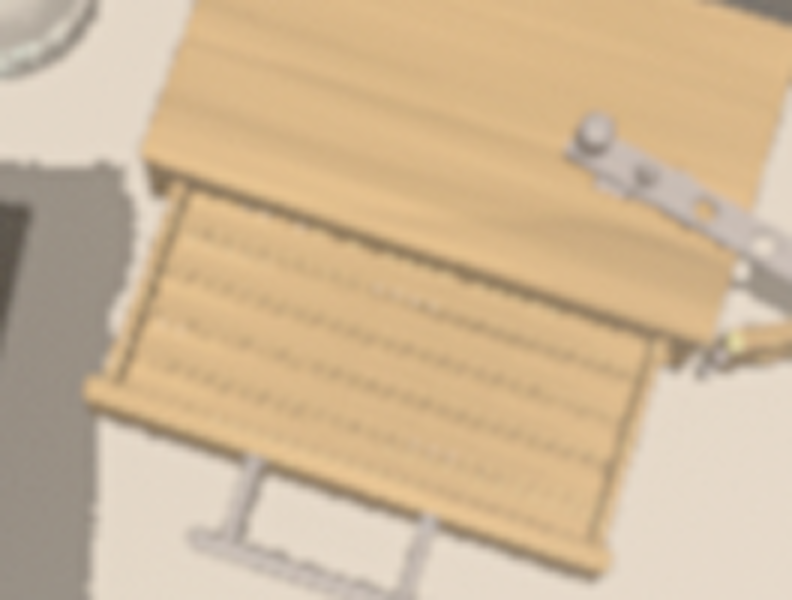

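View pics/s_b7.png

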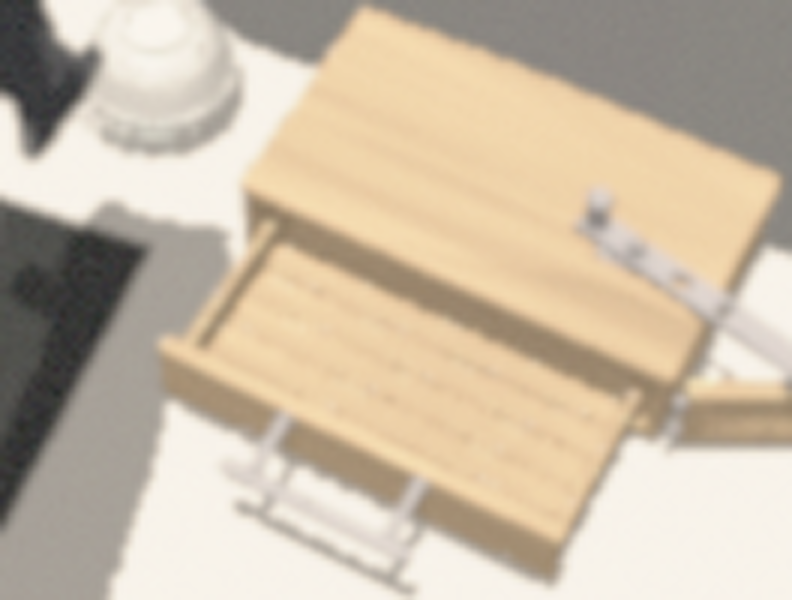

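```bash
python3 - <<'E'
from h import *
im=cv2.imread('pics/top7.png'); zoom(im,(270,225),(44,33),'t_h7')
im=cv2.imread('pics/top5.png'); zoom(im,(270,205),(44,33),'t_h5')
E
```

```text
t_h7 origin 226 192 scale 9
t_h5 origin 226 172 scale 9
```

View pics/t_h7.png

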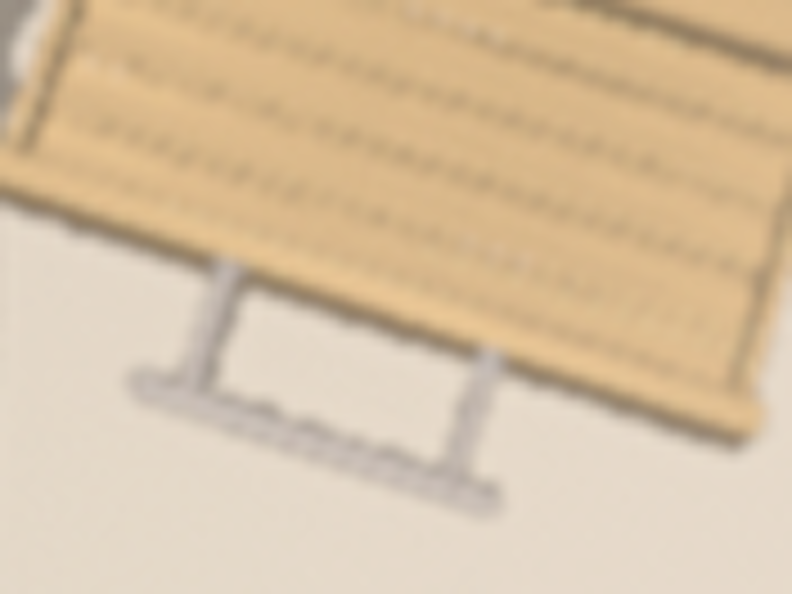

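View pics/t_h5.png

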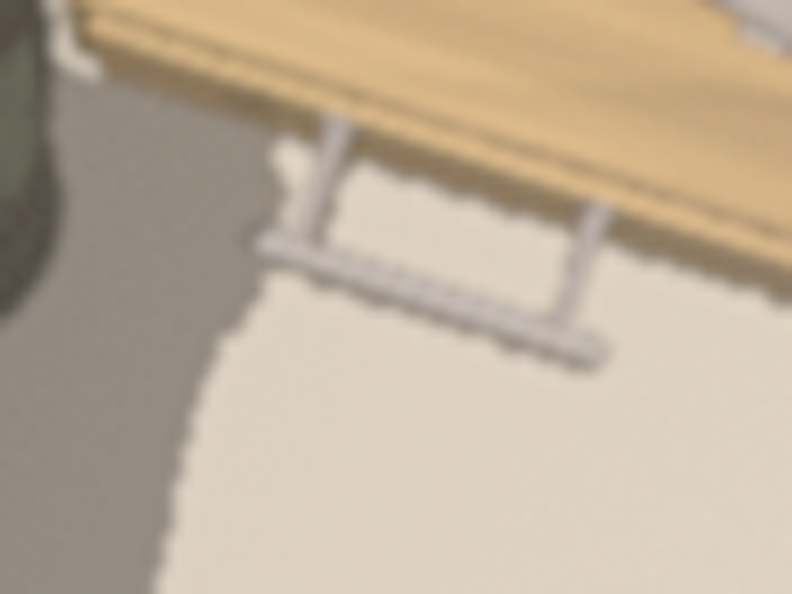

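```bash
python3 - <<'E'
from h import *
A=lambda z,o: (np.array(z,float)+.5)/9-.5+o
h7=[onz('top',A(q,[226,192]),67) for q in ((133,382),(498,500))]; h5=[onz('top',A(q,[226,172]),67) for q in ((260,242),(602,353))]
m7,m5=sum(h7)/2,sum(h5)/2; print(h7,h5,m7,m5,m5-m7,np.linalg.norm(m5-m7))
for q in ((133,382),(498,500)): pass
for h in (h7,h5): d=h[0]-h[1]; print(math.atan2(-d[0],d[1]),np.linalg.norm(d))
# drawer inner corners (floor z24..) top image zoom b7 origin 209,145 scale 6
B=lambda z:(np.array(z,float)+.5)/6-.5+[209,145]
print('front outer top edge L,R', onz('top',B((88,382)),73), onz('top',B((605,560)),73))
print('box front edge bottom', onz('top',B((148,158)),87), onz('top',B((712,345)),87))
E
```

```text
[array([433.9168753,   2.0106492,  67.       ]), array([ 426.10193409, -123.96685192,   67.        ])] [array([549.41612342, -11.74797143,  67.        ]), array([ 541.00426087, -132.3395647 ,   67.        ])] [430.0094047  -60.97810136  67.        ] [545.21019214 -72.04376806  67.        ] [ 1.15200787e+02 -1.10656667e+01 -1.13686838e-13] 115.73102612487959
-0.06195502811905123 126.21966603937473
-0.06964215880077804 120.88462185165272
front outer top edge L,R [495.50102659  71.22774975  73.        ] [ 472.68663454 -199.11917461   73.        ]
box front edge bottom [612.01239096  70.81057324  87.        ] [ 588.33651792 -225.9746953    87.        ]
```

```bash
python3 - <<'E'
from h import *
im=cv2.imread('pics/side7.png'); zoom(im,(250,215),(44,33),'s_h7')
im=cv2.imread('pics/side5.png'); zoom(im,(265,200),(44,33),'s_h5')
B=lambda z:(np.array(z,float)+.5)/6-.5+[189,150]
a,b=onz('side',B((163,342)),73), onz('side',B((558,540)),73); print(a,b,(a+b)/2)
a,b=onz('side',B((245,187)),87), onz('side',B((668,388)),87); print(a,b,(a+b)/2)
E
```

```text
s_h7 origin 206 182 scale 9
s_h5 origin 221 167 scale 9
[494.21854651  72.21330861  73.        ] [ 468.71356324 -199.12286465   73.        ] [481.46605487 -63.45477802  73.        ]
[611.77487851  72.37267439  87.        ] [ 584.16294534 -223.78304931   87.        ] [597.96891192 -75.70518746  87.        ]
```

View pics/s_h7.png

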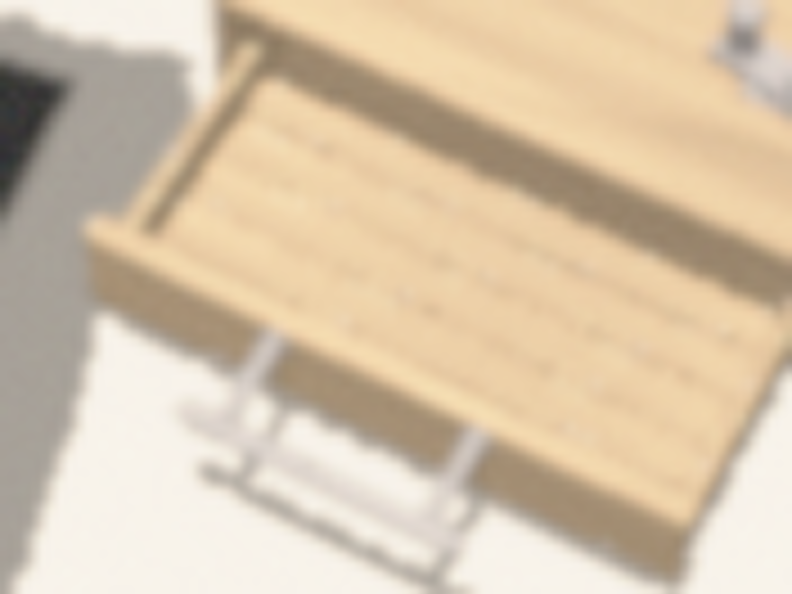

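View pics/s_h5.png

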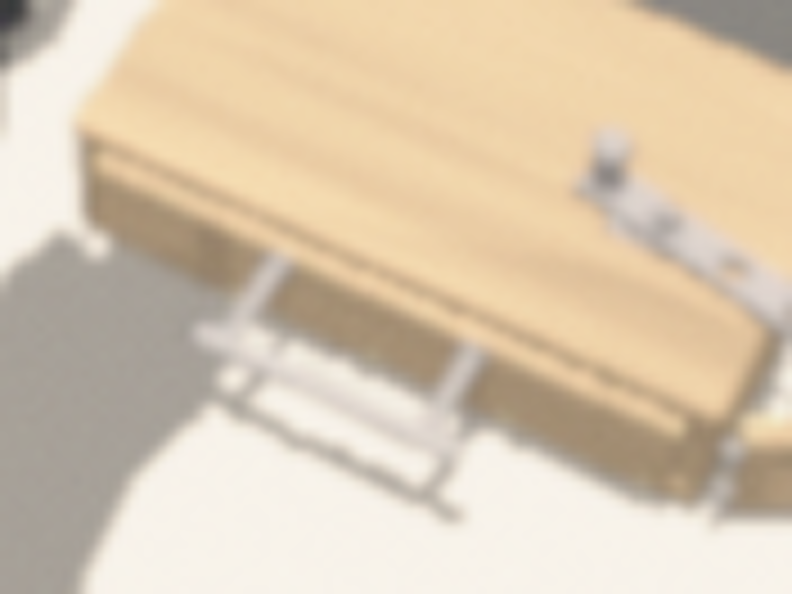

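Both cameras, the handle offset (48 mm) and the solid resistance agree: the drawer was about 6 mm out at the start and is now at its stop. Next is locating the pieces on the mat automatically.

```bash
cat >> h.py <<'E'
PHB=-0.085; B0=np.array([600.5,-76.4])
def bl(x,y):  # box local -> world xy
    c,s=math.cos(PHB),math.sin(PHB); return np.array([B0[0]+c*x-s*y,B0[1]+s*x+c*y])
MATC=np.array([[580,388],[595,137],[369,127],[358,388]],float)
def mat_pieces(im,n='top',z=7.):
    m=np.zeros(im.shape[:2],np.uint8)
    c=MATC.mean(0); P=c+(MATC-c)*0.96
    cv2.fillPoly(m,[np.round(proj(n,np.c_[P,np.full(4,3.)])).astype(np.int32)],255)
    g=cv2.cvtColor(im,cv2.COLOR_BGR2GRAY); med=np.median(g[m>0])
    b=((g>med+35)&(m>0)).astype(np.uint8)
    k,lab,stt,_=cv2.connectedComponentsWithStats(b,connectivity=8)
    out=[]
    for i in range(1,k):
        if stt[i,4]<25: continue
        v,u=np.nonzero(lab==i); w=np.array([onz(n,(a,c2),z)[:2] for a,c2 in zip(u,v)])
        mu=w.mean(0); e,V=np.linalg.eigh(np.cov((w-mu).T)); d=V[:,1]; d=d if d[0]>0 else -d
        t=(w-mu)@d; s=(w-mu)@np.array([-d[1],d[0]])
        lo,hi=t.min(),t.max()
        mid=mu+d*(lo+hi)/2
        sel=np.abs(t-(lo+hi)/2)<12; off=np.median(s[sel]); mid=mid+off*np.array([-d[1],d[0]])
        out.append(dict(mid=mid,ang=math.atan2(d[1],d[0]),L=hi-lo,W=s.max()-s.min(),px=int(stt[i,4]),mu=mu))
    return out
def look(tag):
    r={}
    for n in ('side','top'):
        r[n]=cap(n); cv2.imwrite(f'pics/{n}_{tag}.png',r[n])
    return r
E
python3 - <<'E'
from h import *
goto([430,-60,260],math.pi/2+.13); r=look('m1'); st()
for n in r:
    for p in mat_pieces(r[n],n): print(n,{k:(v.round(1) if hasattr(v,'round') else round(v,3)) for k,v in p.items()})
cv2.imwrite('pics/m1v.png',cv2.resize(r['top'],(800,600)))
E
```

```text
t23.2 tcp [430.3 -59.3 260. ] rpy [ 3.141  0.    -3.011] F [0.2 1.5 0.4] op 0.447
side {'mid': array([494.5, 244.5]), 'ang': 0.31, 'L': np.float64(239.8), 'W': np.float64(133.5), 'px': 276, 'mu': array([488.7, 246.3])}
side {'mid': array([472.7, 359.4]), 'ang': 0.067, 'L': np.float64(143.7), 'W': np.float64(31.9), 'px': 157, 'mu': array([478.4, 357.7])}
side {'mid': array([486.9, 302.6]), 'ang': 0.141, 'L': np.float64(142.7), 'W': np.float64(32.7), 'px': 161, 'mu': array([493.9, 301.3])}
top {'mid': array([472.7, 237.2]), 'ang': 0.156, 'L': np.float64(196.2), 'W': np.float64(27.0), 'px': 323, 'mu': array([478. , 236.6])}
top {'mid': array([469.7, 356.2]), 'ang': 0.063, 'L': np.float64(137.4), 'W': np.float64(29.3), 'px': 222, 'mu': array([477.4, 355.4])}
top {'mid': array([484.5, 299. ]), 'ang': 0.126, 'L': np.float64(136.3), 'W': np.float64(28.6), 'px': 225, 'mu': array([492.1, 298.9])}
```

View pics/m1v.png

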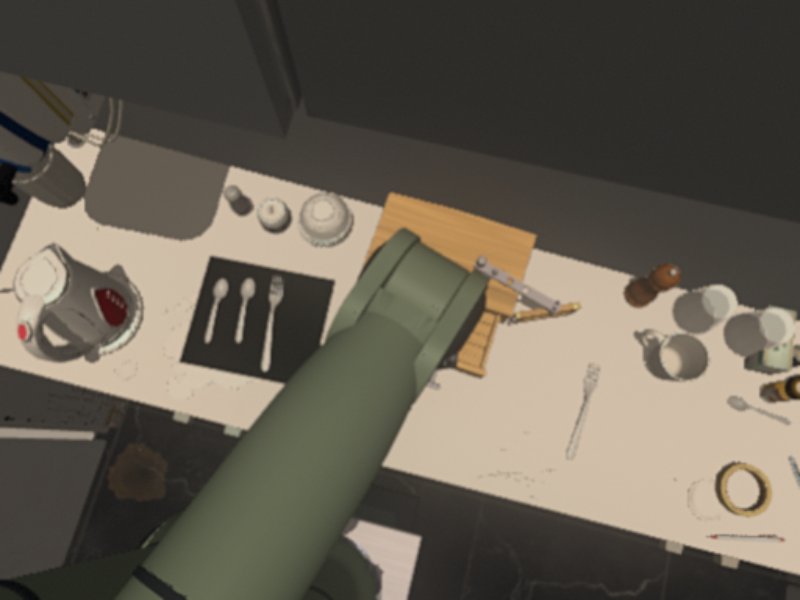

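Nothing on the mat has moved: spoons at about (470,356) and (485,299), fork at (473,237). I'll pick up fork_a first.

```bash
cat >> h.py <<'E'
def pick(mid,ang,zs,op=0.42,eff=60,safe=130):
    bot.grip(op,eff)
    goto([mid[0],mid[1],safe],ang+math.pi/2)
    bot.movel([mid[0],mid[1],zs+22],max_speed=150)
    h=bot.movel([mid[0],mid[1],zs+2.],max_speed=40,threshold=6)
    s=st('down %s'%h)
    bot.grip(0.0,eff); st('closed')
    bot.movel([mid[0],mid[1],safe],max_speed=120); bot.dwell(0.1); s=st('lifted')
    return s['opening']
def place(x,y,z,flip=0,extra=0.10,zt=150):
    p=bl(x,y)
    if flip is None: goto([*p,zt],PHB)
    else:
        o=rpy_down(PHB+flip*math.pi); bot.move_ptp([*p,zt],o)
    s=st('above'); op=s['opening']
    if op<0.015: return False
    bot.movel([*p,z+30],max_speed=150)
    h=bot.movel([*p,z],max_speed=50,threshold=8); s=st('low %s'%h)
    bot.grip(min(1,s['opening']+extra)); bot.dwell(0.1); st('rel')
    bot.movel([*p,zt],max_speed=150)
    return True
E
python3 - <<'E'
from h import *
for f in (0,1):
    p=bl(-28,0); print(f,p,solve_ik([*p,150],rpy_down(PHB+f*math.pi)))
op=pick((473.2,238.2),0.156,3)
print(op)
look('g1'); im=cv2.imread('pics/side_g1.png'); cv2.imwrite('pics/g1v.png',cv2.resize(im,(800,600)))
E
```

```text
0 [572.60108911 -74.02286488] [-0.25638503  0.44059966 -0.23946378  0.89073289  0.          1.3994113 ]
1 [572.60108911 -74.02286488] [-0.25638503  0.44059966 -0.23946378  0.89073289  0.         -1.74218135]
down False t26.1 tcp [473.1 238.2   4.8] rpy [-3.142 -0.    -2.986] F [-0.3  0.1  0.1] op 0.419
closed t26.5 tcp [473.4 238.3   5.4] rpy [ 3.141e+00  1.000e-03 -2.986e+00] F [-0.8 -0.   3.5] op 0.215
lifted t27.8 tcp [472.6 238.  129.1] rpy [-3.141e+00 -2.000e-03 -2.986e+00] F [-0.3  0.1 -0.7] op 0.213
0.2125112862716034
```

View pics/g1v.png

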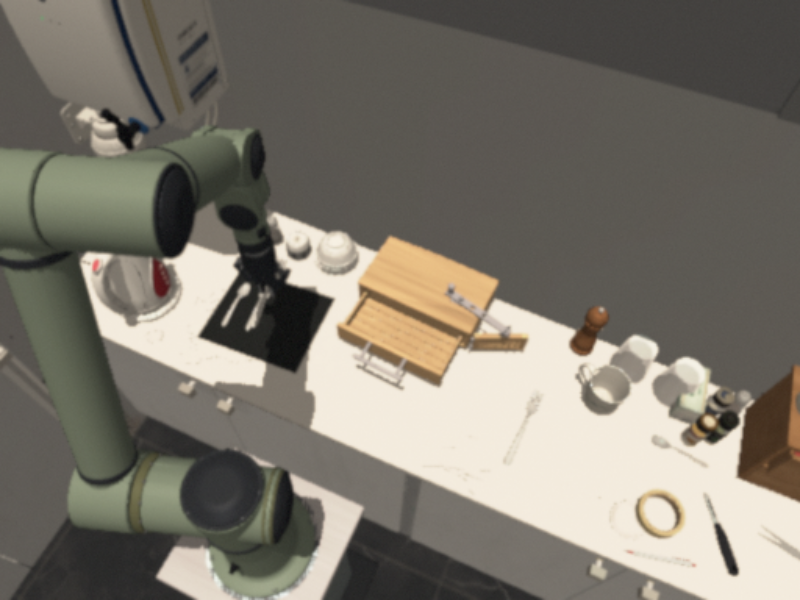

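Fork_a is held. Now I'll lay it in the back row of the drawer.

```bash
python3 - <<'E'
from h import *
ok=place(-34,0,28,None,extra=0.07); print(ok)
goto([430,60,230],math.pi/2+.13)
r=look('d1'); zoom(r['side'],(255,200),(66,50),'s_d1')
for p in mat_pieces(r['top']): print({k:(v.round(1) if hasattr(v,'round') else round(v,3)) for k,v in p.items()})
E
```

```text
above t29.1 tcp [566.4 -72.7 149.8] rpy [-3.141e+00 -1.000e-03  1.487e+00] F [1.2 0.3 0.1] op 0.208
low True t30.3 tcp [568.1 -73.9  44.5] rpy [3.138 0.    1.486] F [-1.4  0.1  7.1] op 0.211
rel t30.6 tcp [565.4 -73.6  44.3] rpy [-3.140e+00  1.000e-03  1.486e+00] F [-9.2  0.7 13.4] op 0.280
True
s_d1 origin 189 150 scale 6
{'mid': array([473.8, 360.7]), 'ang': 0.102, 'L': np.float64(120.4), 'W': np.float64(13.8), 'px': 85, 'mu': array([482.6, 360.3])}
```

View pics/s_d1.png

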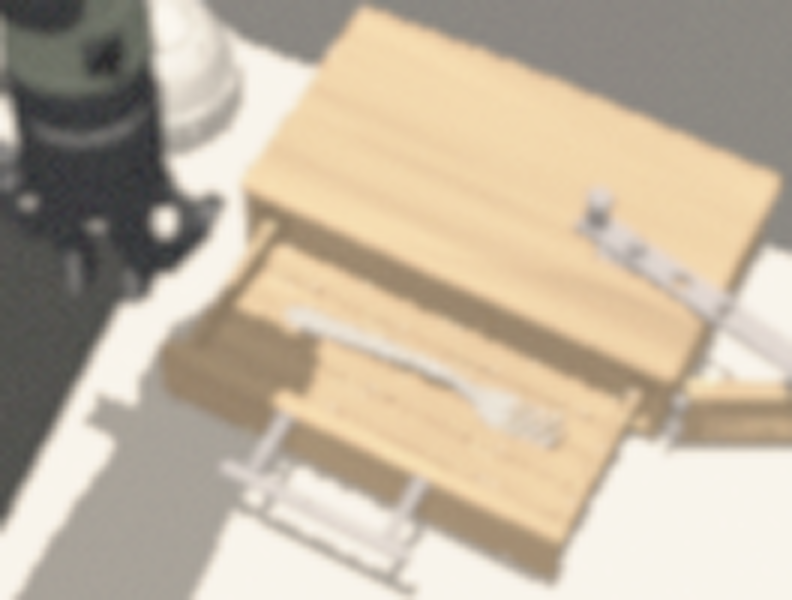

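Fork_a lies in the drawer. The gripper's knuckles met the edge of the box top at z≈44, with only about 10 N, so I'll drop further forward. I'll then push pieces back with the jaws turned along y to make room.

```bash
cat >> h.py <<'E'
def w2l(w): 
    d=np.array(w[:2])-B0; c,s=math.cos(PHB),math.sin(PHB); return np.array([c*d[0]+s*d[1],-s*d[0]+c*d[1]])
def push_back(y,x_from,x_to,z=27):
    """closed fingers, jaws along y; finger centre runs from x_from to x_to (box local)"""
    bot.grip(0.0,40)
    goto([*bl(x_from,y),140],PHB+math.pi/2)
    bot.movel([*bl(x_from,y),z+25],max_speed=150)
    h=bot.movel([*bl(x_from,y),z],max_speed=50,threshold=6); st('pb down %s'%h)
    if not h:
        h=bot.movel([*bl(x_to,y),z],max_speed=50,threshold=6); st('pb end %s'%h)
    s=bot.get_state(); bot.movel(s['tcp_pos']*[1,1,0]+[0,0,140]-np.array([math.cos(PHB),math.sin(PHB),0])*3,max_speed=150)
E
python3 - <<'E'
from h import *
B=lambda z:(np.array(z,float)+.5)/6-.5+[189,150]
for q in ((290,318),(560,432),(430,365)): print(w2l(onz('side',B(q),30)))
E
```

```text
[-41.93104247  93.71226535]
[-31.96309471 -94.79068792]
[-28.80822403  -1.17771651]
```

```bash
python3 - <<'E'
from h import *
push_back(0,-80,-18)
goto([400,-30,250],math.pi/2+.1)
r=look('d2'); zoom(r['side'],(255,200),(66,50),'s_d2')
for p in mat_pieces(r['top']): print({k:(v.round(1) if hasattr(v,'round') else round(v,3)) for k,v in p.items()})
E
```

```text
pb down False t35.4 tcp [520.6 -69.6  26.8] rpy [ 3.141e+00 -1.000e-03  3.057e+00] F [ 0.6 -0.4 -0.5] op 0.002
pb end False t36.8 tcp [582.3 -74.8  27. ] rpy [ 3.142 -0.     3.057] F [-0.4  0.4 -0.3] op -0.002
s_d2 origin 189 150 scale 6
{'mid': array([467.2, 339. ]), 'ang': 0.184, 'L': np.float64(146.5), 'W': np.float64(47.6), 'px': 371, 'mu': array([474. , 345.5])}
{'mid': array([471.3, 151.9]), 'ang': -0.028, 'L': np.float64(199.6), 'W': np.float64(48.8), 'px': 560, 'mu': array([452.9, 150.7])}
```

View pics/s_d2.png

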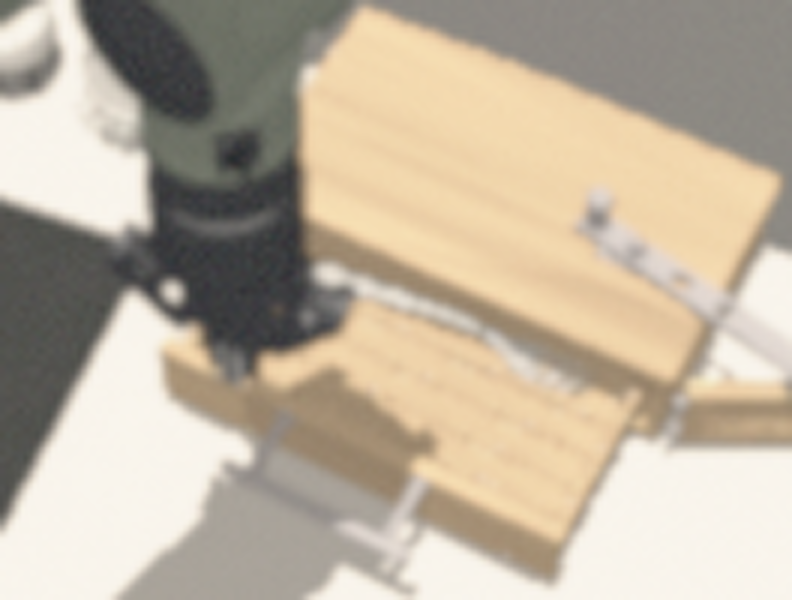

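The fork now sits under the rear edge. The two spoons were detected as one blob, so I need to look at the mat.

```bash
python3 - <<'E'
from h import *
zoom(cv2.imread('pics/top_d2.png'),(165,205),(64,48),'t_mat2')
E
```

```text
t_mat2 origin 101 157 scale 6
```

View pics/t_mat2.png

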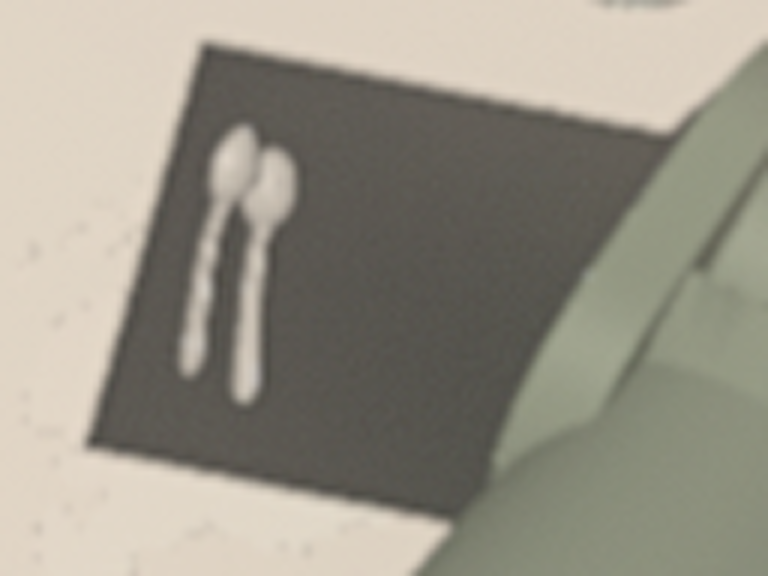

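The run's disturbance has happened: the right-hand spoon was knocked against the left one. Its handle tip is at (245,405), beyond the other's at (188,380). I'll grip that free tip, drag the spoon clear, and then regrasp it at the middle.

```bash
python3 - <<'E'
from h import *
M=lambda z:(np.array(z,float)+.5)/6-.5+[101,157]
P={k:onz('top',M(q),6)[:2] for k,q in dict(rt=(245,405),lt=(188,380),rh=(272,145),lh=(243,125),r1=(249,360),l1=(196,345)).items()}
for k,v in P.items(): print(k,v.round(1))
d=P['rh']-P['rt']; a=math.atan2(d[1],d[0]); print('ang R',a,np.linalg.norm(d)); d=P['lh']-P['lt']; print('ang L',math.atan2(d[1],d[0]))
E
```

```text
rt [394.  315.7]
lt [399.1 348.9]
rh [532.2 345.9]
lh [539.  364.5]
r1 [417.3 321.2]
l1 [418.  350.8]
ang R 0.21496681402036857 141.54436526250902
ang L 0.11132767039060662
```

```bash
python3 - <<'E'
from h import *
a=0.20; d=np.array([math.cos(a),math.sin(a)]); n=np.array([-d[1],d[0]])
tip=np.array([394.,315.7]); g=tip+5*d-1.5*n
bot.grip(0.24,60)
goto([*g,110],a+math.pi/2)
bot.movel([*g,25],max_speed=150)
h=bot.movel([*g,5],max_speed=30,threshold=4); st('down %s'%h)
if not h:
    bot.grip(0.0,60); s=st('closed')
    if s['opening']>0.03:
        g2=g+np.array([0,-65.]); bot.movel([*g2,7],max_speed=80); st('dragged')
        bot.grip(0.45); 
s=bot.get_state(); bot.movel(s['tcp_pos']*[1,1,0]+[0,0,130],max_speed=150)
goto([400,-30,250],math.pi/2+.1)
r=look('m3'); zoom(r['top'],(165,205),(64,48),'t_mat3')
for p in mat_pieces(r['top']): print({k:(v.round(1) if hasattr(v,'round') else round(v,3)) for k,v in p.items()})
E
```

```text
down False t42.0 tcp [399.2 315.2   5. ] rpy [-3.142 -0.    -2.942] F [-0.3 -1.8 -0.4] op 0.239
closed t42.3 tcp [399.3 315.5   7.1] rpy [ 3.141e+00  1.000e-03 -2.942e+00] F [-6.6 -4.  20.9] op 0.014
t_mat3 origin 101 157 scale 6
{'mid': array([469.5, 357.3]), 'ang': 0.118, 'L': np.float64(136.2), 'W': np.float64(29.4), 'px': 226, 'mu': array([476.7, 356.9])}
{'mid': array([472.5, 152.4]), 'ang': -0.037, 'L': np.float64(203.8), 'W': np.float64(51.1), 'px': 606, 'mu': array([452.7, 151.6])}
```

View pics/t_mat3.png

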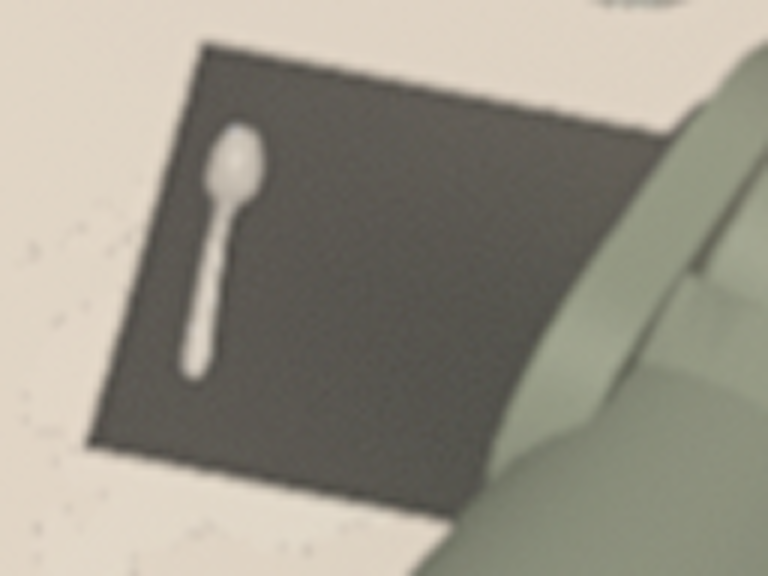

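The second spoon is gone from the mat, and the jaws closed on only about 1 mm, so it may be pinched edge-on in the gripper. I'll check the whole picture.

```bash
python3 - <<'E'
from h import *
im=cv2.imread('pics/side_m3.png'); cv2.imwrite('pics/m3sv.png',cv2.resize(im,(800,600)))
zoom(im,(215,190),(66,50),'s_m3')
im=cv2.imread('pics/top_m3.png'); cv2.imwrite('pics/m3tv.png',cv2.resize(im,(800,600)))
print(bot.get_state()['opening'])
E
```

```text
s_m3 origin 149 140 scale 6
0.006742119016550723
```

View pics/m3sv.png

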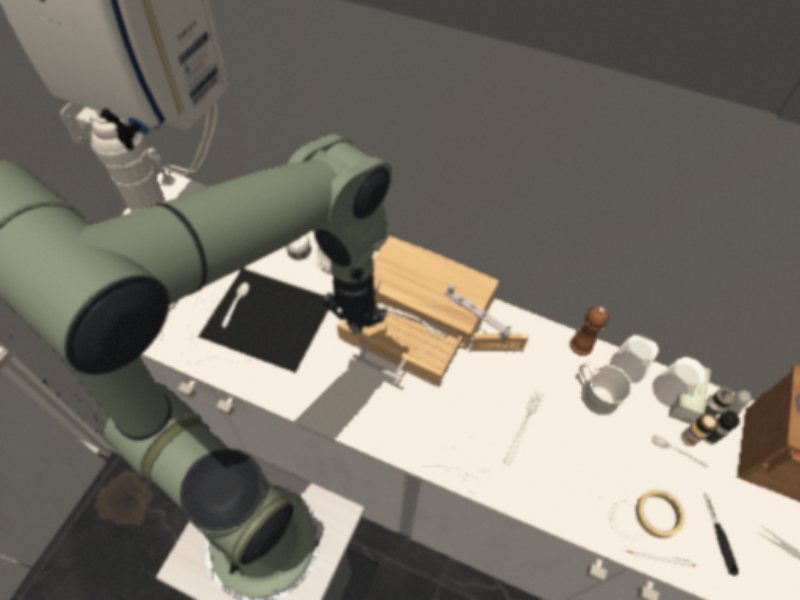

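View pics/s_m3.png

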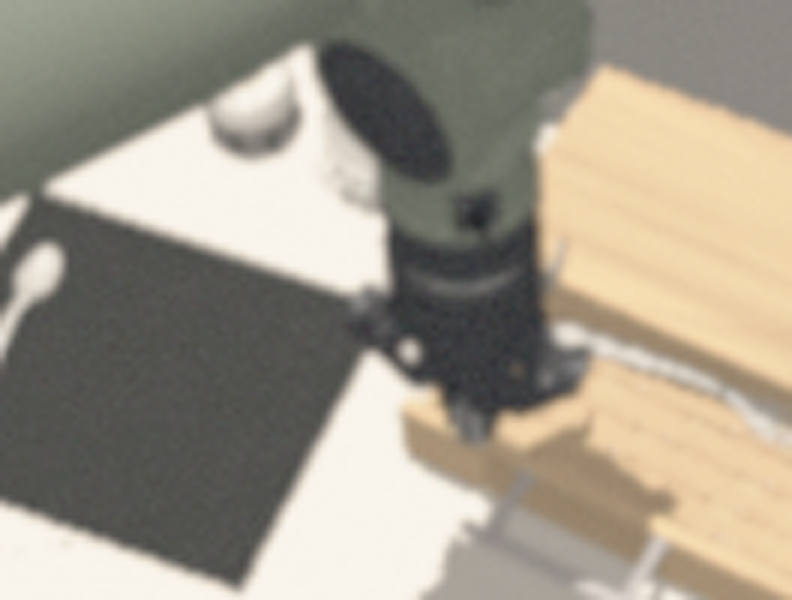

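View pics/m3tv.png

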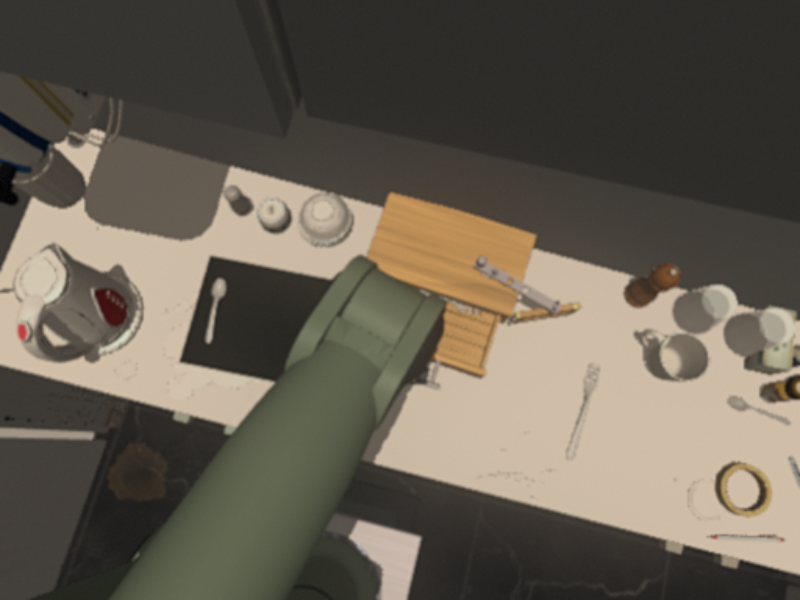

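```bash
python3 - <<'E'
from h import *
bot.move_ptp([*bl(-65,0),230],rpy_down(PHB)); st()
r=look('m4'); zoom(r['side'],(275,170),(66,50),'s_m4')
bot.move_ptp([*bl(-65,0),230],rpy_down(PHB+1.2)); 
r=look('m5'); zoom(r['side'],(275,170),(66,50),'s_m5'); cv2.imwrite('pics/m5tv.png',cv2.resize(r['top'],(800,600)))
E
```

```text
t46.3 tcp [535.6 -70.6 229.9] rpy [-3.141 -0.     1.487] F [-0.3  0.5 -0.2] op 0.007
s_m4 origin 209 120 scale 6
s_m5 origin 209 120 scale 6
```

View pics/s_m4.png

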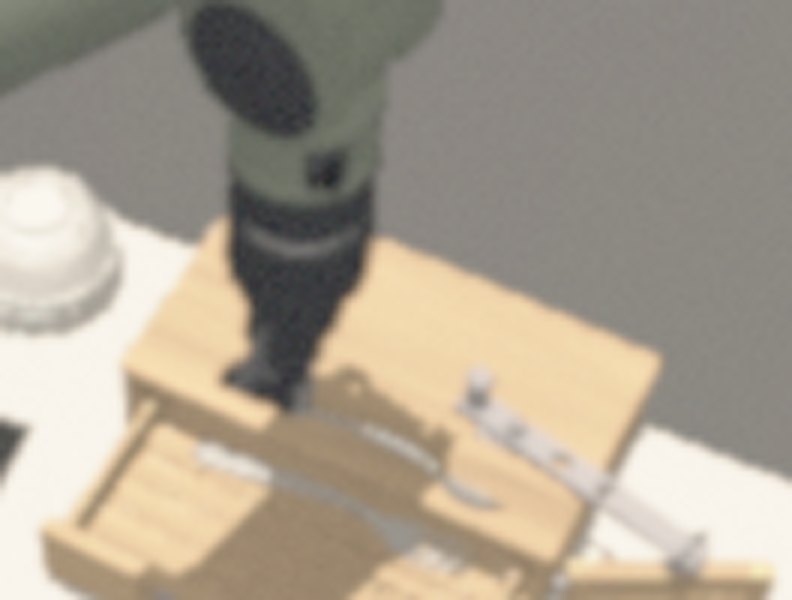

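View pics/s_m5.png

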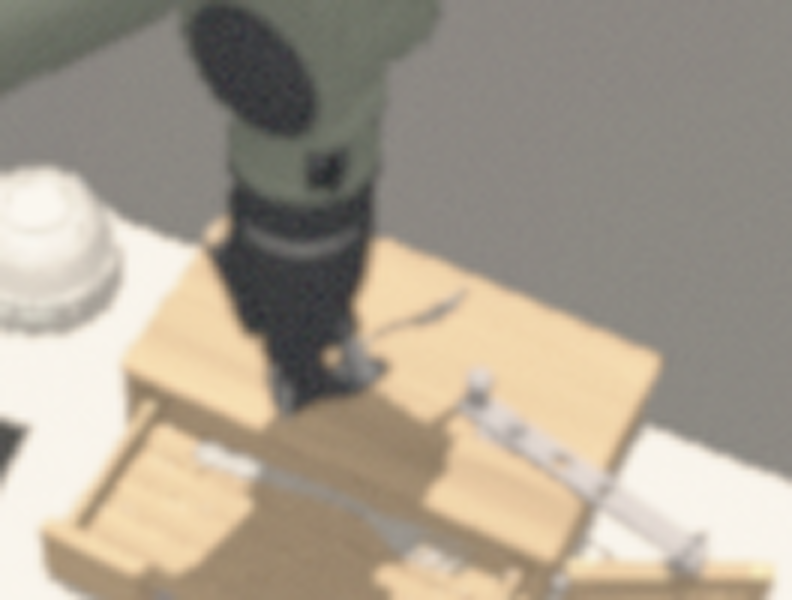

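View pics/m5tv.png

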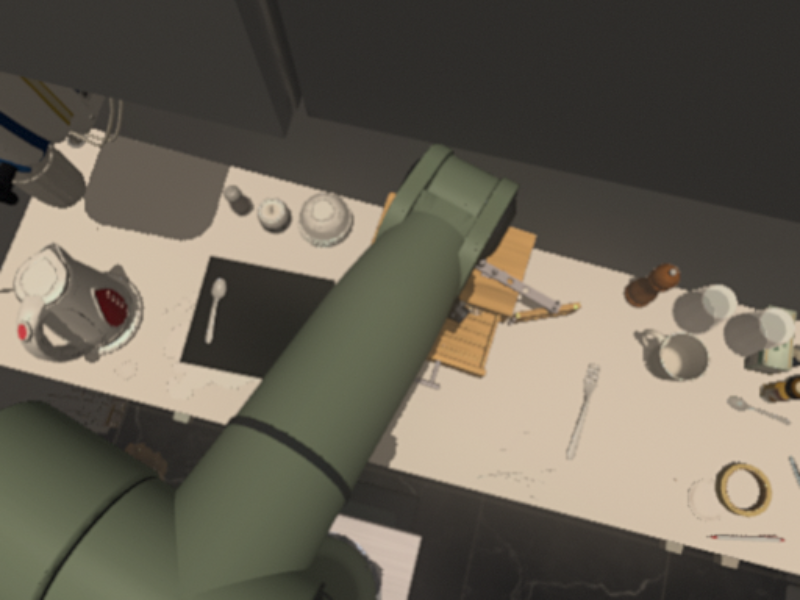

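In the side view the spoon is held on edge by its handle tip, reaching to -y with its bowl at (480,500). It's secure, so I can lay it straight into the drawer.

```bash
python3 - <<'E'
from h import *
o=rpy_down(PHB)
bot.move_ptp([*bl(-66,66),200],o)
r=look('m6'); zoom(r['side'],(265,190),(66,50),'s_m6')
bot.movel([*bl(-66,66),70],max_speed=120)
h=bot.movel([*bl(-66,66),36],max_speed=40,threshold=5); s=st('low %s'%h)
bot.grip(0.10); bot.dwell(.2); st('rel')
bot.grip(0.22); bot.movel([*bl(-66,66),160],max_speed=150)
goto([400,120,230],math.pi/2+.1)
r=look('d3'); zoom(r['side'],(255,200),(66,50),'s_d3')
E
```

```text
s_m6 origin 199 140 scale 6
low False t51.1 tcp [540.6  -5.1  36.2] rpy [3.141 0.    1.486] F [-0.3  0.1 -0.2] op 0.009
rel t51.6 tcp [540.4  -5.1  36.1] rpy [3.141 0.    1.486] F [1.  0.1 1. ] op 0.097
s_d3 origin 189 150 scale 6
```

View pics/s_m6.png

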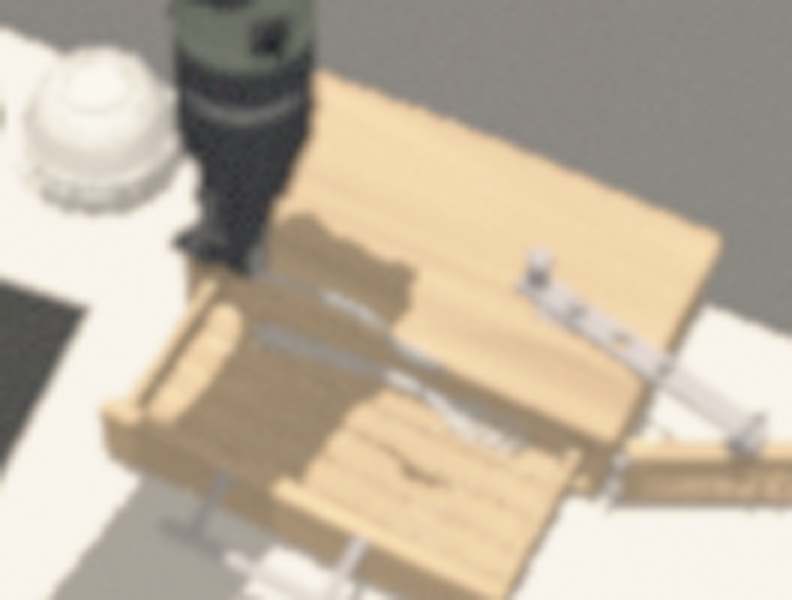

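View pics/s_d3.png

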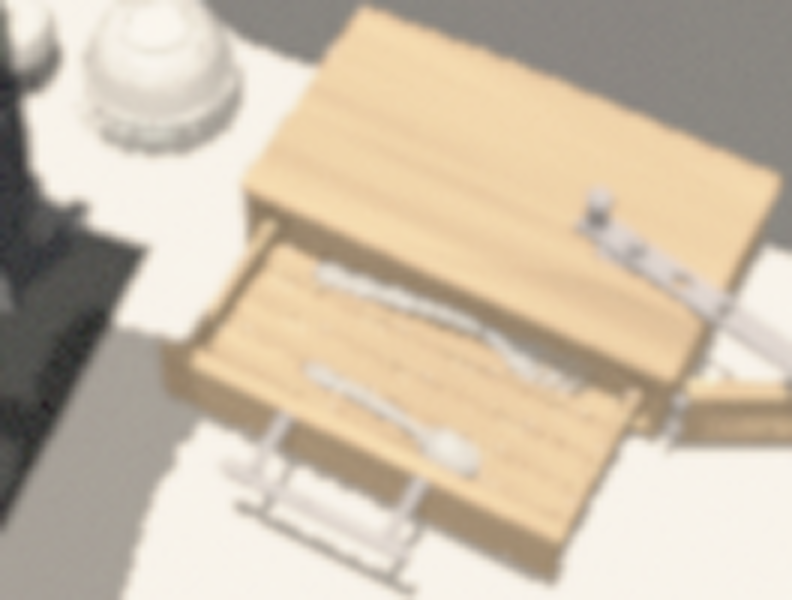

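Fork and spoon both lie flat in the drawer. Next I push the spoon back to free the front row, then fetch the other spoon.

```bash
python3 - <<'E'
from h import *
B=lambda z:(np.array(z,float)+.5)/6-.5+[189,150]
for q in ((310,370),(478,460),(400,405)): print(w2l(onz('side',B(q),28)))
E
```

```text
[-68.3394404  63.8906092]
[-73.63256132 -58.88986134]
[-62.81659352   1.96730231]
```

```bash
python3 - <<'E'
from h import *
push_back(-14,-95,-54)
goto([420,-60,260],math.pi/2+.1)
r=look('m7')
for p in mat_pieces(r['top']): print({k:(v.round(1) if hasattr(v,'round') else round(v,3)) for k,v in p.items()})
P=[p for p in mat_pieces(r['top']) if 110<p['L']<160 and p['W']<40]
p=P[0]; op=pick(p['mid']+np.array([0.5,.8]),p['ang'],3)
r=look('g2'); cv2.imwrite('pics/g2v.png',cv2.resize(r['side'],(800,600)))
E
```

```text
pb down True t56.7 tcp [504.8 -82.   30.7] rpy [3.141 0.    3.057] F [0.6 0.7 6.6] op -0.001
{'mid': array([469.5, 357.2]), 'ang': 0.116, 'L': np.float64(136.2), 'W': np.float64(29.4), 'px': 226, 'mu': array([476.9, 357. ])}
down False t61.9 tcp [469.9 358.    4.8] rpy [-3.141 -0.    -3.025] F [ 0.2 -0.3 -0.1] op 0.419
closed t62.2 tcp [470.3 358.    5.5] rpy [ 3.142e+00  1.000e-03 -3.025e+00] F [-1.4 -0.9  3.5] op 0.205
lifted t63.5 tcp [469.4 357.7 129. ] rpy [-3.141e+00 -2.000e-03 -3.025e+00] F [ 0.1 -0.4 -0.3] op 0.202
```

View pics/g2v.png

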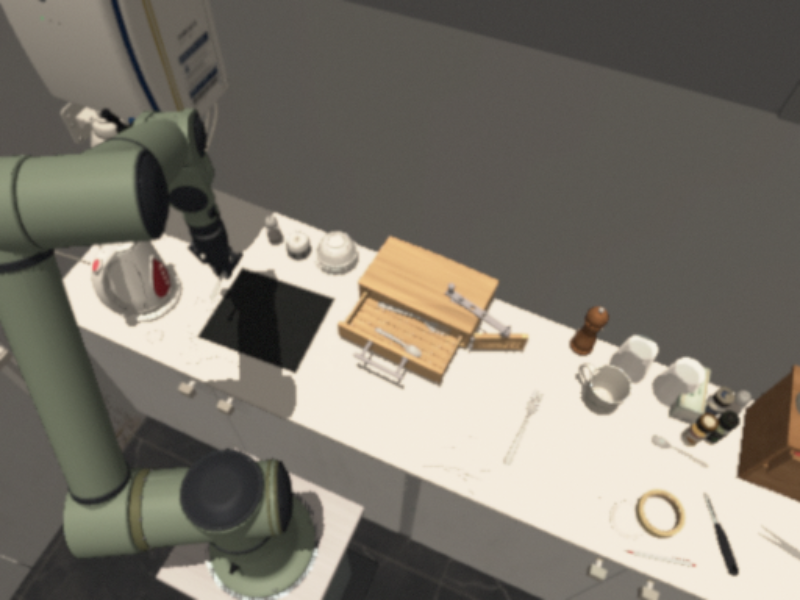

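The second spoon is held. The push had been skipped because the finger touched something at z≈31. There's still a free strip between the fork and the first spoon, so I'll lay this one there.

```bash
python3 - <<'E'
from h import *
ok=place(-44,0,42,1,extra=0.05); print(ok)
goto([400,150,230],math.pi/2+.1)
r=look('d4'); zoom(r['side'],(255,200),(66,50),'s_d4')
E
```

```text
above t65.5 tcp [556.7 -72.2 150. ] rpy [ 3.142  0.    -1.655] F [-0.9 -0.1 -0.9] op 0.210
low False t66.9 tcp [556.7 -72.7  41.9] rpy [ 3.141  0.    -1.656] F [-0.4 -0.5 -0.1] op 0.203
rel t67.2 tcp [556.8 -72.7  42.2] rpy [-3.141 -0.    -1.656] F [-0.6 -0.1 -0.1] op 0.255
True
s_d4 origin 189 150 scale 6
```

View pics/s_d4.png

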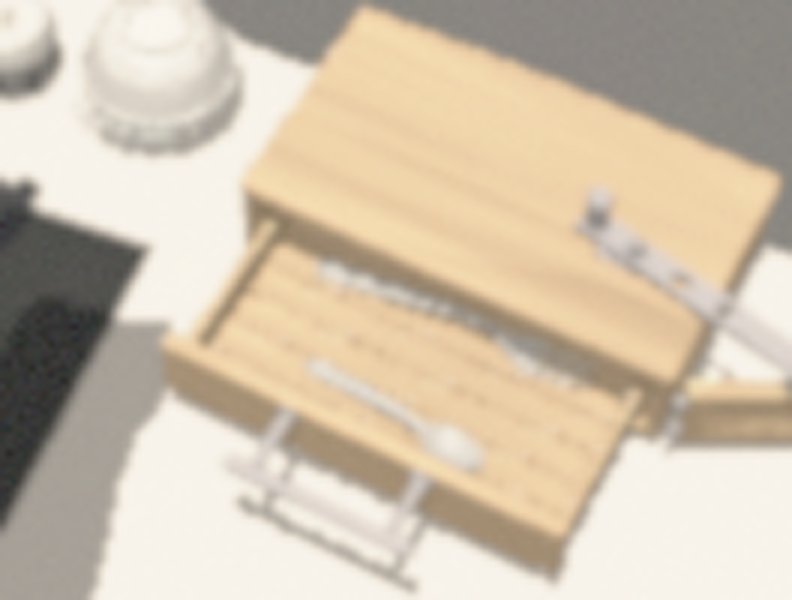

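The second spoon isn't in the drawer. It may still be hanging in the gripper, which opened only a little, so I'll look.

```bash
python3 - <<'E'
from h import *
im=cv2.imread('pics/side_d4.png'); zoom(im,(170,180),(66,50),'s_d4b')
im=cv2.imread('pics/top_d4.png'); cv2.imwrite('pics/d4tv.png',cv2.resize(im,(800,600)))
E
```

```text
s_d4b origin 104 130 scale 6
```

View pics/s_d4b.png

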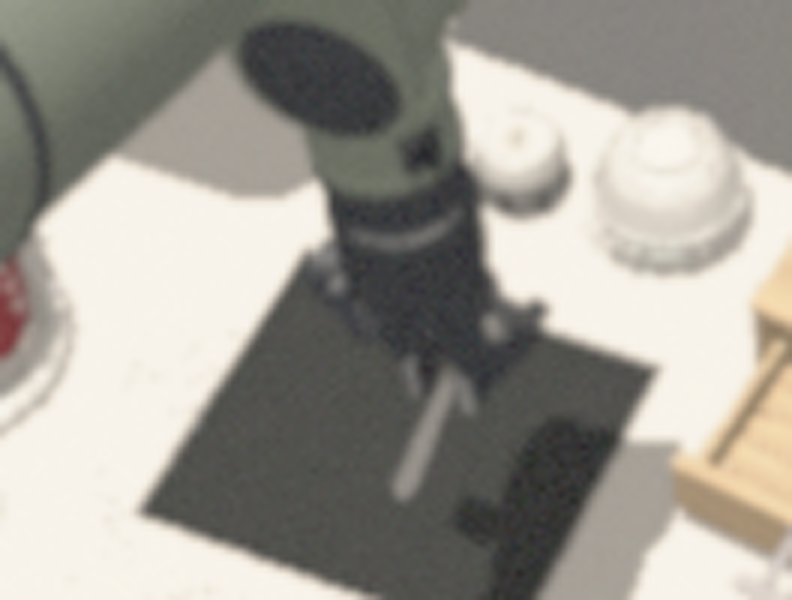

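View pics/d4tv.png

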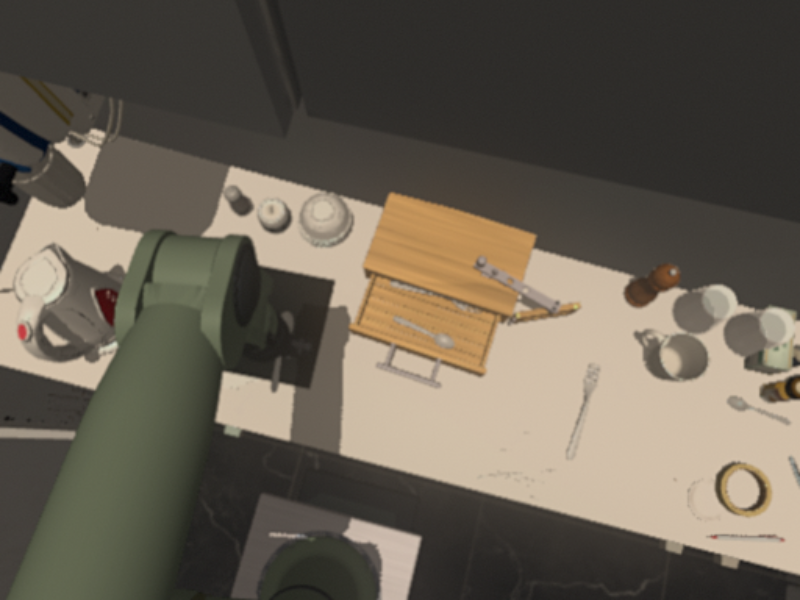

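The spoon is still hanging loosely between the fingers. I'll grip it again and release it over the drawer with a wider opening.

```bash
python3 - <<'E'
from h import *
bot.grip(0.0,50); st('regrip')
ok=place(-50,0,42,1,extra=0.22); print(ok)
goto([400,150,230],math.pi/2+.1)
r=look('d5'); zoom(r['side'],(255,200),(66,50),'s_d5'); zoom(r['side'],(170,180),(66,50),'s_d5b')
E
```

```text
regrip t70.0 tcp [400.1 149.8 229.9] rpy [-3.142 -0.    -3.042] F [-0.5  0.  -0.1] op 0.212
above t71.6 tcp [550.6 -71.8 150.1] rpy [-3.142  0.    -1.656] F [ 0.4  0.5 -0.2] op 0.215
low False t73.0 tcp [550.7 -72.2  41.9] rpy [ 3.141  0.    -1.656] F [-0.4  0.1 -0.3] op 0.212
rel t73.5 tcp [550.8 -72.2  42.2] rpy [-3.141 -0.    -1.656] F [-0.4  0.2  0.1] op 0.429
True
s_d5 origin 189 150 scale 6
s_d5b origin 104 130 scale 6
```

View pics/s_d5.png

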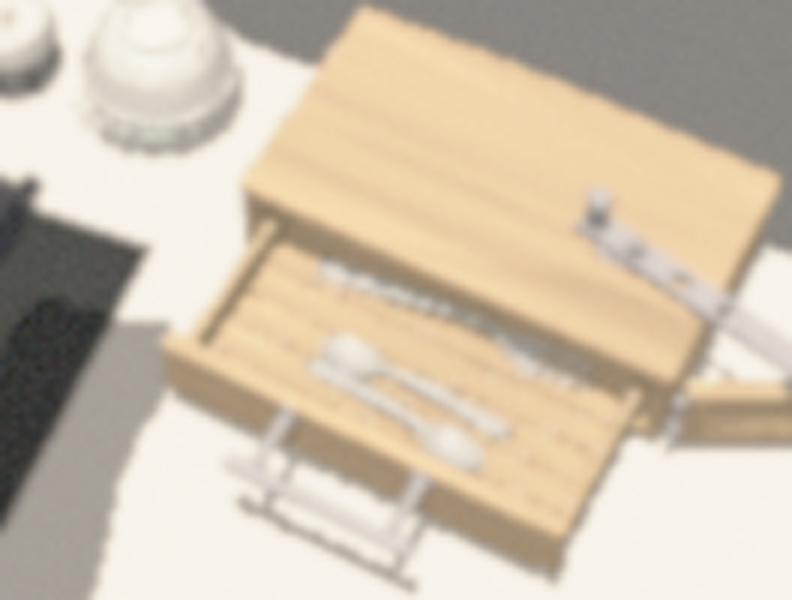

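View pics/s_d5b.png

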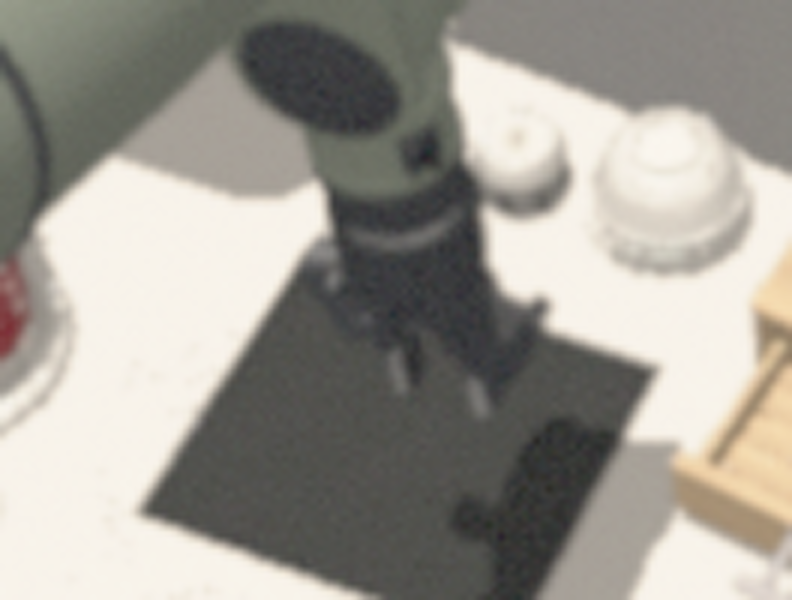

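All three mat pieces are now in the drawer. I'll push both spoons back together with the jaws open along y, a finger near each end, to clear the front strip for the last fork.

```bash
python3 - <<'E'
from h import *
bot.grip(1.0,40)
y=-8; x0=-98
goto([*bl(x0,y),140],PHB+math.pi/2)
bot.movel([*bl(x0,y),45],max_speed=150)
h=bot.movel([*bl(x0,y),15.5],max_speed=30,threshold=5); s=st('down %s'%h)
print(w2l(s['tcp_pos']))
z=s['tcp_pos'][2]
if z<20:
    h=bot.movel([*bl(-72,y),max(z,15.5)+(1 if h else 0)],max_speed=40,threshold=8); s=st('push %s'%h); print(w2l(s['tcp_pos']))
bot.movel([*(bl(*(w2l(s['tcp_pos'])-[3,0]))),140],max_speed=150)
goto([400,150,230],math.pi/2+.1)
r=look('d6'); zoom(r['side'],(255,200),(66,50),'s_d6'); zoom(r['top'],(375,265),(40,40),'t_fork6')
E
```

```text
down True t79.2 tcp [502.4 -76.1  17.1] rpy [-3.142  0.     3.057] F [0.1 0.7 5.4] op 1.000
[-97.77869601  -8.0289791 ]
push False t80.1 tcp [527.9 -78.2  18. ] rpy [ 3.141e+00 -1.000e-03  3.057e+00] F [ 0.5 -0.2 -0.3] op 1.000
[-72.14753633  -7.93678636]
s_d6 origin 189 150 scale 6
t_fork6 origin 335 225 scale 7
```

View pics/s_d6.png

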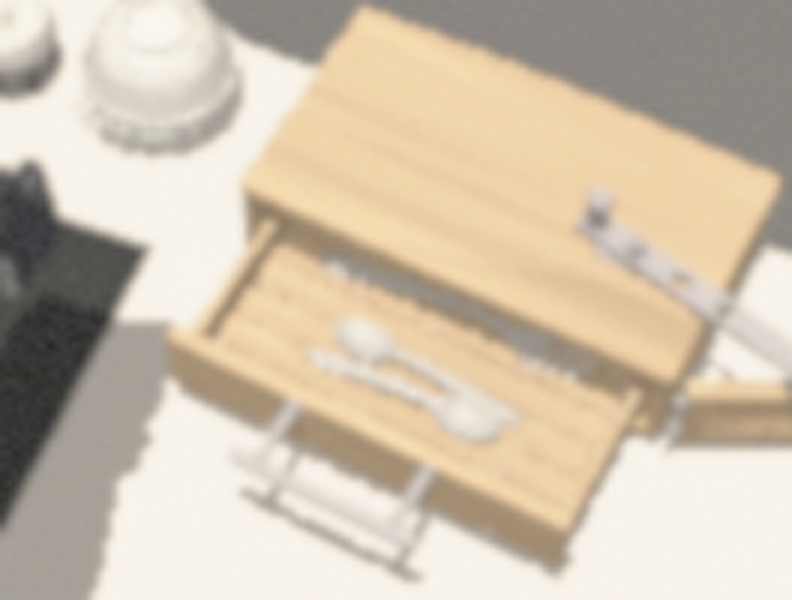

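View pics/t_fork6.png

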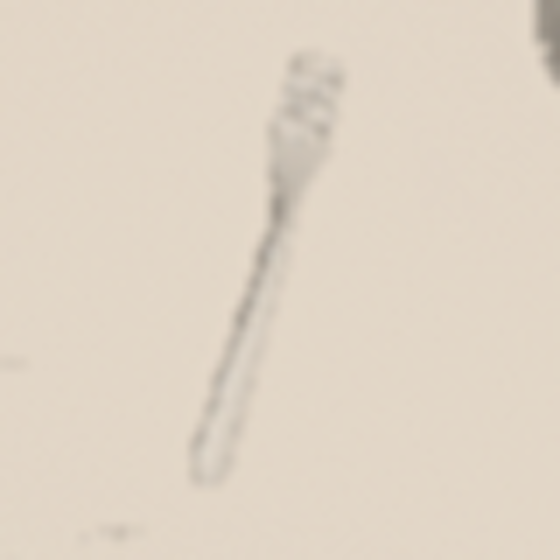

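```bash
python3 - <<'E'
from h import *
im=cv2.imread('pics/side_d6.png'); zoom(im,(335,272),(40,35),'s_fork6')
F=lambda z:(np.array(z,float)+.5)/7-.5+[335,225]
A,B=onz('top',F((318,52)),6),onz('top',F((210,486)),4); C=onz('top',F((262,265)),8); print(A,B,(A+B)/2,C)
B=lambda z:(np.array(z,float)+.5)/6-.5+[189,150]
for n,q in dict(bowl1f=(470,440),hand1=(315,362),bowl1end=(500,432)).items(): print(n,w2l(onz('side',B(q),28)))
for q in ((237,452),(412,545)): print('handle',onz('side',B(q),67))
E
```

```text
s_fork6 origin 295 237 scale 8
[ 556.32088647 -418.13207648    6.        ] [ 358.17031741 -406.52223144    4.        ] [ 457.24560194 -412.32715396    5.        ] [ 456.63093014 -410.17801769    8.        ]
bowl1f [-63.51240911 -48.01940684]
hand1 [-61.64285811  64.05385732]
bowl1end [-49.26545361 -61.72289602]
handle [446.6112406   -1.13518178  67.        ]
handle [ 433.20937348 -121.53428616   67.        ]
```

View pics/s_fork6.png

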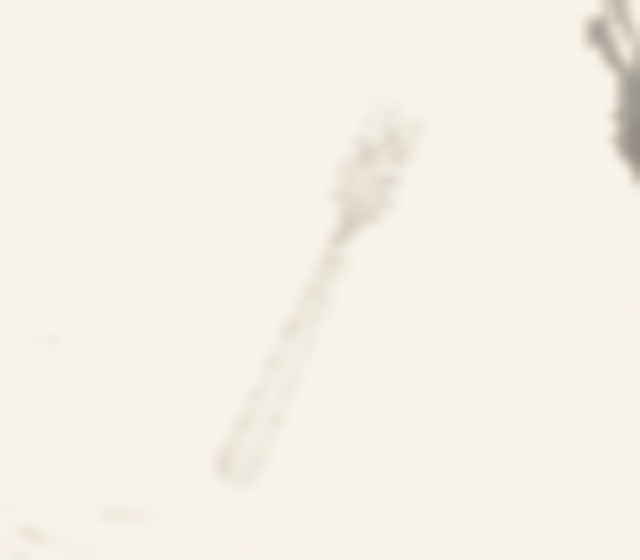

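The push nudged the drawer a few mm inward. I'll pull it back to the stop before laying in the last fork.

```bash
python3 - <<'E'
from h import *
ux=np.array([math.cos(PHB),math.sin(PHB),0])
bot.grip(0.5,40); g=np.array([437,-62.3])
goto([*g,130],PHB)
h=bot.movel([*g,50],max_speed=100,threshold=8); st('down %s'%h); assert not h
bot.grip(0.0,40); s=st('grip'); p=s['tcp_pos'].copy(); p[2]=50
h=bot.movel(p-ux*20,max_speed=40,threshold=15); s=st('pull %s'%h); print(w2l(s['tcp_pos']))
bot.grip(0.5); s=bot.get_state(); bot.movel(s['tcp_pos']*[1,1,0]+[0,0,140],max_speed=150)
op=pick((457,-411.8),-0.06,0)
r=look('g3'); zoom(r['side'],(335,250),(66,50),'s_g3')
E
```

```text
down False t84.8 tcp [437.4 -62.3  50.4] rpy [3.141 0.    1.486] F [ 0.5 -0.3 -1.3] op 0.496
grip t85.2 tcp [437.6 -62.5  50.6] rpy [3.14  0.    1.486] F [0.3 0.2 5.4] op 0.092
pull True t85.5 tcp [428.9 -61.8  50.7] rpy [ 3.135 -0.     1.486] F [ 1.8 -0.2 -0.1] op 0.100
[-1.72232237e+02  1.32988252e-02]
down False t89.8 tcp [ 456.9 -411.7    1.8] rpy [-3.141  0.    -0.06 ] F [ 0.3 -0.7 -0.9] op 0.420
closed t90.1 tcp [ 457.2 -412.     2.4] rpy [ 3.141 -0.    -0.06 ] F [-0.8 -0.7  2.6] op 0.212
lifted t91.4 tcp [ 456.5 -411.3  129. ] rpy [-3.14e+00  1.00e-03 -6.00e-02] F [ 0.1  0.1 -1.7] op 0.214
s_g3 origin 269 200 scale 6
```

View pics/s_g3.png

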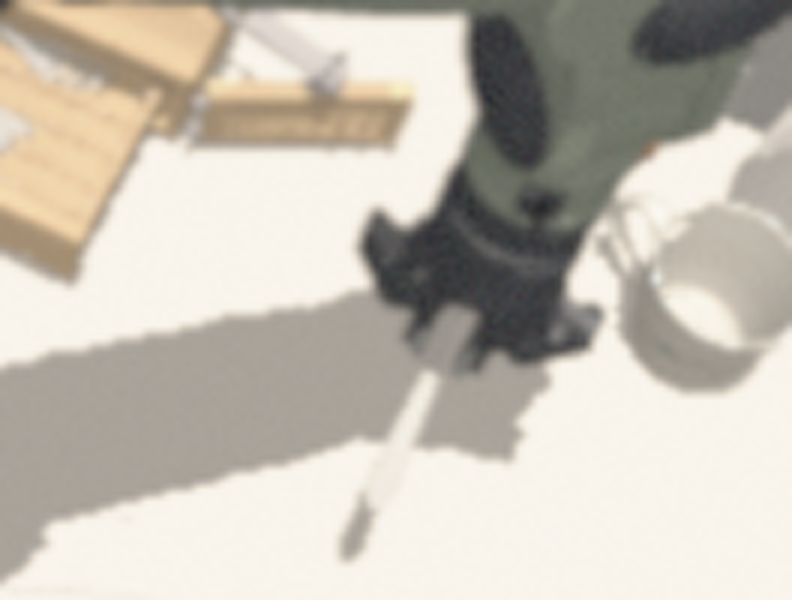

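The fork is held, and the pull ended at the same stop (428.9), which confirms it. I'll lay it in the front strip.

```bash
python3 - <<'E'
from h import *
ok=place(-83,0,38,0,extra=0.12,zt=160); print(ok)
bot.movel([*bl(-150,0),200],max_speed=200)
goto([400,200,230],math.pi/2+.1)
r=look('d7'); zoom(r['side'],(255,200),(66,50),'s_d7'); zoom(r['top'],(275,195),(66,50),'t_d7'); cv2.imwrite('pics/d7v.png',cv2.resize(r['side'],(800,600)))
E
```

```text
above t92.8 tcp [518.1 -70.1 160. ] rpy [3.141 0.    1.484] F [ 1.1 -0.2 -0.7] op 0.215
low False t94.4 tcp [517.8 -69.3  37.9] rpy [-3.141 -0.     1.486] F [-0.7 -0.1 -0.7] op 0.216
rel t94.7 tcp [517.9 -69.4  38.2] rpy [3.141 0.    1.486] F [ 0.7 -1.  -1.1] op 0.335
True
s_d7 origin 189 150 scale 6
t_d7 origin 209 145 scale 6
```

View pics/s_d7.png

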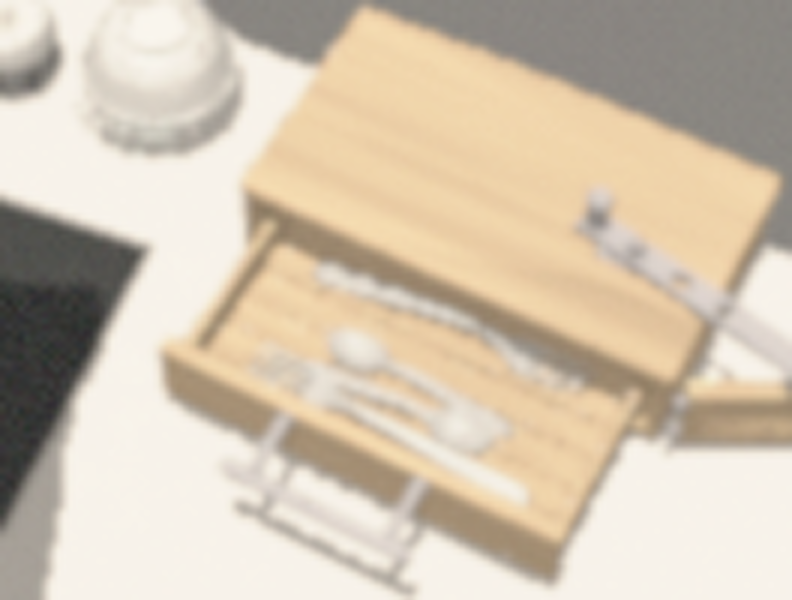

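View pics/t_d7.png

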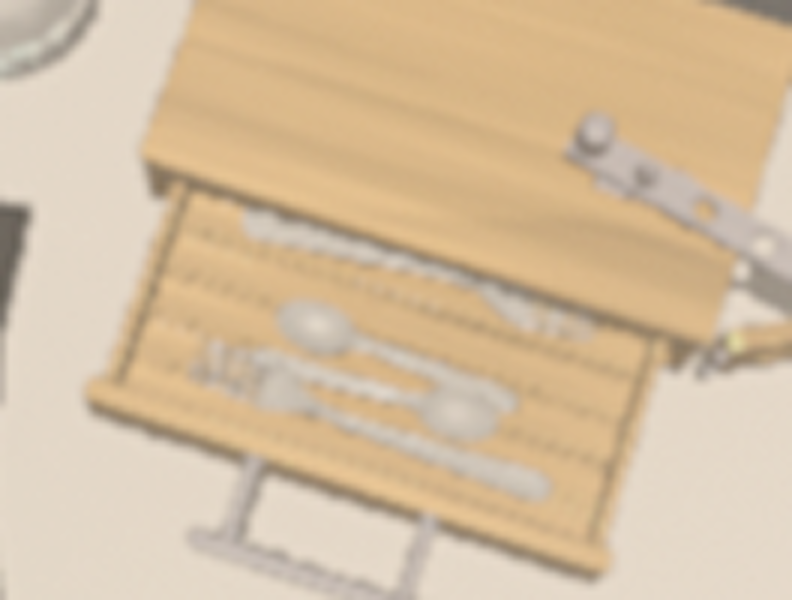

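View pics/d7v.png

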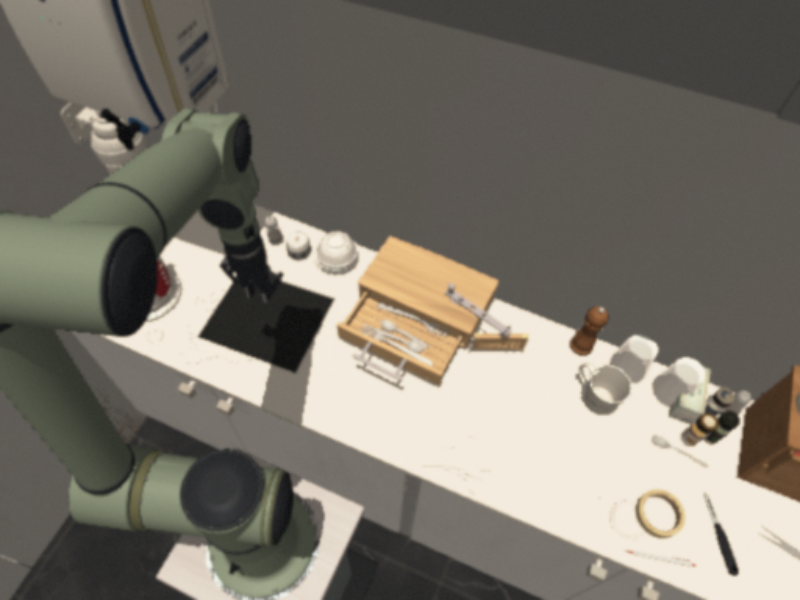

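All four pieces lie flat in the drawer: fork, spoon, spoon, fork. The bar is still seated on the pin. Now I'll push the drawer home by its handle.

```bash
python3 - <<'E'
from h import *
bot.grip(0.5,40); g=np.array([428.9,-61.8])
goto([*g,140],PHB)
h=bot.movel([*g,50],max_speed=100,threshold=8); st('down %s'%h); assert not h
bot.grip(0.0,40); st('grip')
h=bot.movel([*bl(-60,0),50],max_speed=60,threshold=15); s=st('in1 %s'%h); print(w2l(s['tcp_pos']))
if not h:
    h=bot.movel([*bl(-36,0),50],max_speed=30,threshold=20); s=st('in2 %s'%h); print(w2l(s['tcp_pos']))
bot.grip(0.45); s=st('open'); bot.movel(s['tcp_pos']*[1,1,0]+[0,0,160],max_speed=150)
goto([400,200,230],math.pi/2+.1)
r=look('e1'); zoom(r['side'],(275,190),(66,50),'s_e1'); zoom(r['top'],(290,175),(66,50),'t_e1')
E
```

```text
down False t99.8 tcp [429.4 -61.8  50.4] rpy [3.141 0.    1.486] F [-0.4  0.3  0.7] op 0.497
grip t100.2 tcp [429.3 -61.9  50.5] rpy [3.141 0.    1.486] F [-1.3  0.5  5.2] op 0.102
in1 False t102.2 tcp [541.3 -70.6  50.5] rpy [ 3.140e+00 -1.000e-03  1.486e+00] F [-0.6  2.4  4.3] op 0.099
[-59.50963886   0.70164624]
in2 True t102.8 tcp [553.4 -71.5  50.5] rpy [-3.135e+00 -1.000e-03  1.486e+00] F [-2.4  0.4  6.3] op 0.099
[-47.36488937   0.83436791]
open t103.2 tcp [552.8 -71.3  49.8] rpy [-3.135e+00 -1.000e-03  1.486e+00] F [-0.2 -0.2  0.2] op 0.449
s_e1 origin 209 140 scale 6
t_e1 origin 224 125 scale 6
```

View pics/s_e1.png

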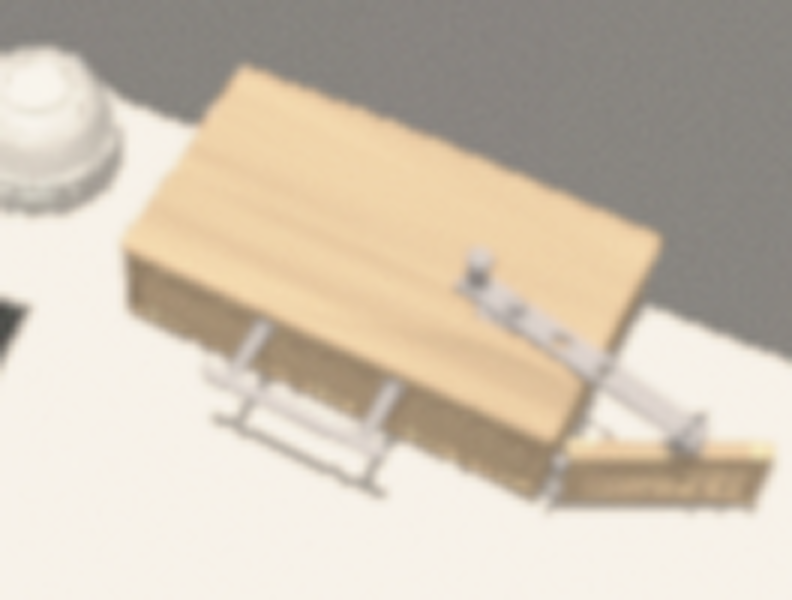

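View pics/t_e1.png

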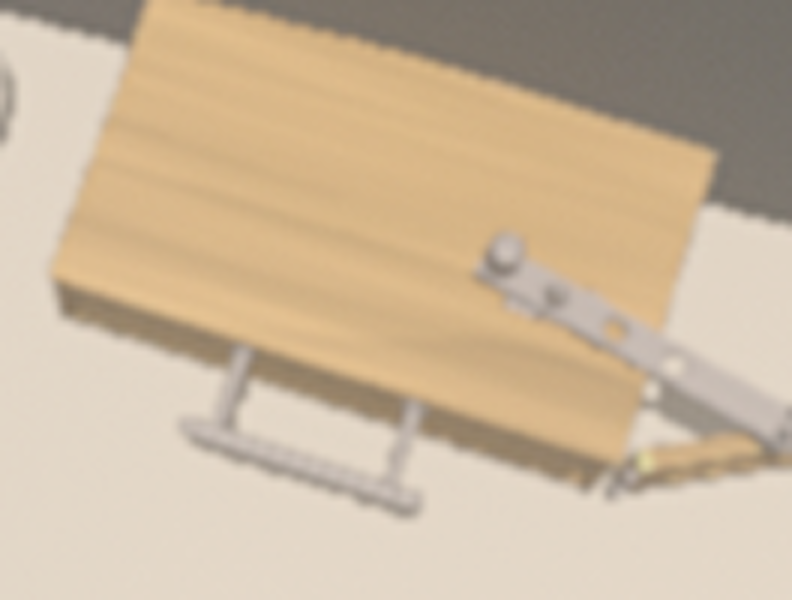

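The drawer is flush, with the front ledge gone and 125 mm of travel from the stop. The bar is flat with the pin in the hole nearest the knob, and the gripper is clear of everything, so I'm handing in.

```bash
python3 - <<'E'
from h import *
bot.dwell(0.3); st(); print(bot.sign_off())
E
```

```text
t105.7 tcp [400.2 199.7 229.9] rpy [-3.142 -0.    -3.043] F [-0.3  0.3  0.1] op 0.458
the job is handed in; nothing more can be done
None
```

The job is done and handed in at 105.7 s. All four pieces present went into the drawer: two teaspoons and a fork from the mat, and a fork from the worktop on the right. The drawer is home and the vent door is wide open.

**Last checks**
- **Drawer:** the closing push moved it 125 mm from the stop until it met resistance, and both cameras show its front flush.
- **Stay:** the pictures show the bar flat with the pin in the hole nearest the knob.
- **Cutlery:** the last view before closing showed all four pieces lying flat in the drawer. I can't see inside now that it is shut.
- **Rest of the worktop:** the cup and salt shaker and everything by the jars and tape were left alone. The mat and the right-hand worktop were clear in that same view.

**What went less smoothly**
- One teaspoon was knocked against the other on the mat, so I picked it up by its handle tip, held on edge.
- The other teaspoon didn't drop on the first release; I gripped it again and released it properly.
- The gripper brushed the edge of the box top once, at about 10 N sideways and 13 N upward.
- While making room I nudged the drawer about 9 mm inward, so I pulled it back to the stop before laying in the last fork.
- The drawer was about 6 mm out at the start, so my first pull measured only 119 mm. A second tug and a later pull ended at the same place, so I took that as the stop.

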